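Nest the empty tote, stack the full one, on a model maker's bench

ROBOT

A 7-joint arm with a two-finger parallel gripper is mounted at the origin on the work surface. World frame = base frame: x ahead of the robot, y to its left, z up, the work surface at z = 0. Lengths are in m, angles in rad, forces in N, time in s.
With the tool pointing down it reaches from about 0.425 to 0.925 m from the base axis. Payload 6.8 kg.
Tool frame: the origin (TCP) lies at the very end of the fingers, on their centre line; the grasp point (between the pads) lies 19 mm behind it; z points along the fingers, x is the direction in which the jaws open and shut, and the axes are right-handed (so a half turn about z gives the same grasp; the last joint's range is limited). The gripper opens to 85 mm and grips with 20 to 120 N. Pads are 22 mm wide; open, the fingers measure 114 mm over their backs; the gripper's body (76 mm by 85 mm) begins 54 mm behind the grasp point. The pads swing forward as they close: fully open they stand 13 mm farther back than shut.
Start: joints at [1.183, 0.477, 0.022, 1.555, -0.011, 1.109, -0.083], TCP at [0.186, -0.649, 0.196] pointing down, gripper open.
Joint ranges: [-2.96, 2.96], [-0.34, 2.1], [-1.41, 1.46], [0.24, 2.44], [-1.37, 4.51], [0.17, 1.92], [-2.96, 2.96]. Speed limits (rad/s): [2.39, 2.39, 3.14, 3.14, 3.14, 3.14, 3.14].

INTERFACE

Orientations are given as a unit quaternion [w, x, y, z].
In Python, from station import get_obs, read_camera, calibration, hand_in, recognise, outline_of, place_of gives the robot as it stands.
- The arm moves only by the tool move_arm, never from a script. Its argument "steps" is a list of rows, each an object with "fingers": the finger opening in mm, from 0 to 85.4; "translation": the shift along the world's x, y, z in mm, a list of three; "turn": the turn about the world's z in rad. In form: [{"fingers": fingers, "translation": [dx, dy, dz], "turn": turn}, ...]. A call has 1 to 10 rows; each row shifts and turns the commanded pose from where the row before left it; what a row does not reach is not made up. A row lasts 1/8 s, in which the tool goes at most 62.5 mm and 10.7 degrees, less where a joint would pass 70% of its speed; a pose out of reach is approached as far as the arm can. A call with a gripper value outside its range is refused whole. The fingers move at their own pace and stop on an object; "newtons" is the grip in N (left out, the last holds). Time passes only in rows, so rows that do not move let the fingers close. It gives the time, the measured TCP pose, the force and the opening at its end, in the units of the state.
- get_obs(): the state, without advancing time (a new reading comes with each control period).
- read_camera(name): name is "side" or "top"; returns the picture (420x560x3 uint8, blue, green, red); there is no depth.
- calibration(name): a dict with "camera_matrix" (3x3 intrinsics, pixels), "k1" (the pictures are not rectified: a ray, as slopes to the right and down, at radius r is drawn at 1 + k1 r^2 times it, then the intrinsics apply), "rvec" (rotation vector, rad) and "tvec" (3), from world to camera coordinates, as OpenCV has them. Camera axes: x right, y down, z forward; pixel columns grow to the right and rows downward; lengths in m; the calibration is good to about 2 mm. A picture is of the moment at which its call begins. calibration takes no time and is no camera call.
- hand_in(): hands the job in, once; it reports no verdict.
Trained networks look in the newest picture that a camera, given by its name, has taken for a name from the list of things; names that differ only in an ending like _2 or _b are one class to them, and where a whole thing is asked for, a point or a joint stands for the part that bears it (a point fixed in the world has none). Each returns a list of dicts, best first, with "conf" (0 to 1); they miss things now and then, are a little off and sometimes report something else, mostly with a low value. They report only what shows in the picture. A call takes as long as a camera call. They do not tell look-alikes from the thing itself.
- recognise(camera, name): "xy" ([column, row] in pixels, amid what is visible of it).
- outline_of(camera, name): "mask" (420x560 bool, what is visible of it) and "xy" ([column, row] in pixels, amid what is visible of it).
- place_of(camera, name): "xy" ([column, row] in pixels: a listed point, or the origin of a listed thing).
The state is a dict: "t": time; "q": joint angles; "joint_vel": joint speeds; "joint_torque": joint torques, N m; "eef_pos": TCP position; "tool_rot": TCP orientation; "contact_force": force on the tool from outside, world axes, zero at the start; "torque": the same for the moment, N m; "gripper_width": opening from 0.0 (shut) to 1.0 (fully open).
Only numpy, scipy, OpenCV 4.12 (cv2) and the standard library are available. Lean on these libraries where they do the work, as an engineer would, in place of code of your own. Each camera call takes 0.05 s, during which the arm holds its last target.

TASK

The empty blue tote has been left on top of the full grey one: put it away nested right down inside the empty grey tote (orange ends together), and stack the full blue tote in its place on the full grey one (its orange end over the plain end), both seated fully home and level. Set them down rather than drop them and keep the model parts in their totes. Leave the grey totes and everything else on the bench where they stand.

Things in the scene. Friction and masses are not known exactly. Their poses are not given: they have to be found in the camera images.
- blue_empty_c (a point): Empty blue stack-nest tote, 0.1-0.18 kg, at first stacked on the full grey one: open-topped, 170 long x 66 wide x 80 mm high. Rim tier (top 40 mm): upright 2.5 mm walls, 165 x 61 inside: grip across the 66 mm near the rim. Base tier (lower 40 mm) 158 x 54 outside: 3.5 mm play all round in another's rim. Point: centre, 40 mm above its underside; x to the orange end, y across, z up. Any yaw.
- blue_full_c (a point): Full blue tote, same moulding (170 x 66 x 80 mm), about 0.3 kg with two silver model columns lying loose on its floor, well below the rim. Point: centre, 40 mm above its underside; x to the orange end, y across, z up. Any yaw.
- grey_empty_c (a point): Empty grey tote, same moulding (170 x 66 x 80 mm), loose, 0.13 kg; the empty blue tote nests in it. Point: centre, 40 mm above its underside; x to the orange end, y across, z up. Any yaw.
- grey_full_c (a point): Full grey tote, same moulding (170 x 66 x 80 mm), loose, 0.27 kg with a silver model drum lying in it; the empty blue tote is stacked on it at first (orange over plain), the full blue one goes there instead. Point: centre, 40 mm above its underside; x to the orange end, y across, z up. Any yaw.
- blue_empty: The empty blue tote; origin at the centre of its underside. Nesting (any tote in another the same way round, orange over orange): base-tier notches pass the lower tote's lugs and it comes to rest with its underside 40 mm above the lower one's underside, the upper 40 mm standing out.
- blue_full: The full blue tote; origin at the centre of its underside. Stacking (any tote on another turned half round, orange over plain): its base sits on the lower tote's lugs, 10 mm inside the rim, underside 70 mm above the lower one's underside.
- blue_empty_orange (a point): Middle of the empty blue tote's orange end, 85 mm from its centre along +x, 40 mm up. On all totes the +x end wall and the two corner lugs inside it are orange; the plain -x end has one lug in its middle. Lugs reach 12 mm in from the end walls, tops 70 mm above the underside; the base tier is notched below each lug.
- blue_full_orange (a point): Middle of the full blue tote's orange end, 85 mm from its centre along +x, 40 mm up.
- column1: Silver model column, 21 mm diameter, 115 mm long, about 0.07 kg, lying lengthwise in the full blue tote; origin at its middle, x along it.
- column2: Silver model column, 21 mm diameter, 115 mm long, about 0.07 kg, lying lengthwise in the full blue tote; origin at its middle, x along it.
- drum: Silver model drum, 38 mm diameter, 118 mm long, 0.14 kg, lying lengthwise in the full grey tote; origin at its middle, x along it.
- glue_jar: Bystander: white glue jar with yellow cap, 50 mm diameter, 75 mm high, upright; origin at the centre of its underside.
- vise: Fixed bystander: small blue hobby vise bolted to the bench near the robot, 95 x 56 mm, 60 mm high, x lengthwise; origin at the centre of its base. Other fixed equipment stands round the edge: cutting mat and disc sander (200 mm high) at the left, drawer cabinet (200 mm) at the far right, lighting supply (95 mm) and plant model (165 mm) along the far edge.
- spray_can: Bystander: spray can with blue band and white cap, 52 mm diameter, 145 mm high, upright; origin at the centre of its underside.
- solvent: Bystander: amber bottle, 52 mm diameter, 135 mm high, upright; origin at the centre of its underside.
- vessel_model: Bystander: silver model vessel on a round foot, 54 mm diameter, 159 mm high, upright; origin at the centre of its underside.
- stair_tower: Bystander: white model stair tower, 44 x 44 mm, 150 mm high, upright; origin at the centre of its underside.
- plant_building: Bystander: white model building with green windows, 74 x 124 x 56 mm high, y lengthwise; origin at the centre of its underside.
- screwdriver: Bystander: screwdriver, 170 mm long, lying on the bench along its x.
There are look-alikes about, which are no part of the job. Leave any pink or yellow look-alike of the blue_full alone.

How it is judged:
By the outcome, as a careful person would: the job done as asked, in the order asked, and still so for the second after the job is handed in, with the robot touching nothing.
It also fails if it takes over 58 s, if anything falls off the work surface, if the arm or the gripper's body presses on something with over 40 N, if the wrist force passes 120 N, or if a joint passes its speed limit or range.

## Working session

There is one attempt and no reset: what is moved stays moved. The work goes in short steps, Python scripts to look and compute and a tool call to move; the robot and the scene stay as the last step left them, time stands still between calls to the robot, and variables do not carry over. Pictures are saved under pics/ and viewed, and the job is handed in when it is done.

Besides the shell and the picture viewer there is one more tool, called after "Call:" in YAML: its name, and indented under it one key for each argument. move_arm: Moves the arm, as the interface text tells. Its arguments: {"type":"object","properties":{"steps":{"type":"array"},"newtons":{"type":"number"}},"required":["steps"]}

```bash
mkdir -p pics; ls
python3 - <<'E'
from station import *
import cv2
o=get_obs(); print({k:(v if not hasattr(v,'round') else v) for k,v in o.items()})
for c in("side","top"):
    cv2.imwrite(f"pics/{c}0.png",read_camera(c)); print(calibration(c))
E
```

```text
pics
{'t': 0.0, 'q': array([ 1.18288692,  0.47778581,  0.02235573,  1.55643931, -0.01150714,
        1.10929495, -0.08307447]), 'joint_vel': array([ 0.00034466,  0.00093004, -0.00153455,  0.00028054, -0.00039278,
       -0.00028517,  0.00015432]), 'joint_torque': array([ 8.07487122e-04, -5.96462667e+01,  1.60864189e+00, -2.81201077e+01,
        1.25771749e-02,  9.40417754e-03,  5.92577592e-06]), 'eef_pos': array([ 0.18621188, -0.64813316,  0.19484079]), 'tool_rot': array([-4.86073050e-04,  7.98811659e-01, -6.01580521e-01, -7.56887301e-04]), 'contact_force': array([-0.87994859, -0.63463164,  0.26024906]), 'torque': array([0.0127944 , 0.02873748, 0.0275052 ]), 'gripper_width': 1.0015207561411101}
{'camera_matrix': array([[462.74588594,   0.        , 274.00984741],
       [  0.        , 462.74588594, 206.13934779],
       [  0.        ,   0.        ,   1.        ]]), 'k1': -0.045307219616312185, 'rvec': array([ 0.95034993, -2.57252789,  0.93239166]), 'tvec': array([0.33470746, 0.29564711, 1.4562492 ])}
{'camera_matrix': array([[409.14502363,   0.        , 286.28731032],
       [  0.        , 409.14502363, 214.66408011],
       [  0.        ,   0.        ,   1.        ]]), 'k1': -0.033634983529653405, 'rvec': array([ 2.21288074, -2.18304968,  0.08877393]), 'tvec': array([-0.06472048,  0.46614764,  1.20313796])}
```

View pics/side0.png

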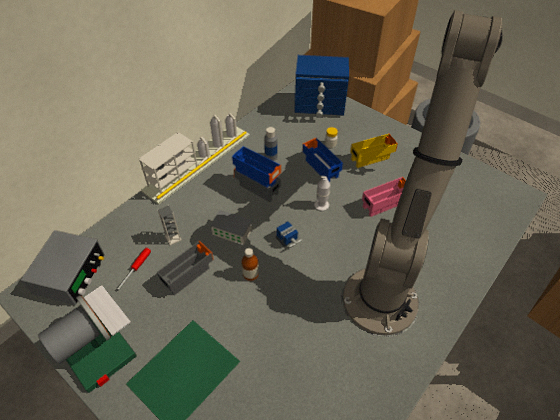

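View pics/top0.png

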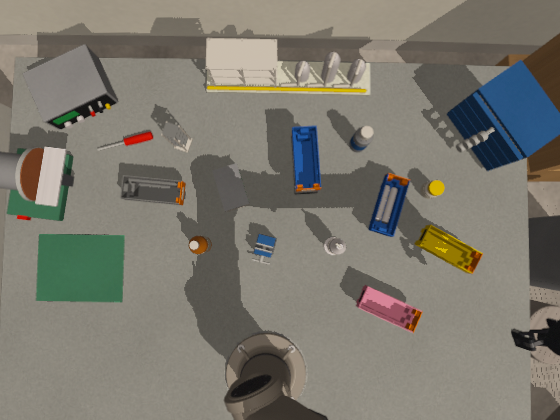

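The side view shows the blue tote at (257,168) stacked on grey, the blue one at (322,158) and the empty grey at (186,268). Pink (385,196) and yellow (373,150) are look-alikes. The top view shows them at (305,160), (388,205) and (153,190).

```bash
cat > h.py <<'E'
import numpy as np, cv2
from station import *
from scipy.optimize import least_squares
C={c:calibration(c) for c in("side","top")}
def proj(c,P):
    k=C[c];R=cv2.Rodrigues(np.array(k["rvec"]))[0]
    X=np.atleast_2d(P)@R.T+k["tvec"]; s=X[:,:2]/X[:,2:]
    s=s*(1+k["k1"]*(s**2).sum(1))[:,None]
    K=k["camera_matrix"]; return s*[K[0,0],K[1,1]]+[K[0,2],K[1,2]]
def tri(a,b):
    return least_squares(lambda p:np.r_[proj("side",p)[0]-a,proj("top",p)[0]-b],[.6,0,.05])
def onz(c,uv,z):
    r=least_squares(lambda p:proj(c,[p[0],p[1],z])[0]-uv,[.6,0]); return r.x
E
python3 - <<'E'
from h import *
for c in("side","top"): cv2.imwrite(f"pics/{c}1.png",read_camera(c))
top=read_camera("top"); side=read_camera("side")
cv2.imwrite("pics/topcrop.png",cv2.resize(top[90:330,100:500],None,fx=2,fy=2,interpolation=cv2.INTER_CUBIC))
cv2.imwrite("pics/sidecrop.png",cv2.resize(side[110:300,140:420],None,fx=2.8,fy=2.8,interpolation=cv2.INTER_CUBIC))
for n in["blue_empty_c","blue_full_c","grey_empty_c","grey_full_c","blue_empty_orange","blue_full_orange","glue_jar","spray_can","solvent","vessel_model","stair_tower","plant_building","drum","column1"]:
  for c in("side","top"):
    print(n,c,[(np.round(d["xy"],1).tolist(),round(d["conf"],2)) for d in place_of(c,n)[:6]])
E
```

```text
blue_empty_c side [([254.6, 165.5], 0.89)]
blue_empty_c top [([307.0, 160.9], 0.85), ([301.5, 162.7], 0.72), ([200.4, 243.3], 0.46)]
blue_full_c side [([319.4, 166.5], 0.88), ([321.6, 160.1], 0.83), ([382.7, 202.9], 0.81), ([370.3, 155.6], 0.77), ([373.6, 151.4], 0.73), ([385.3, 195.8], 0.7)]
blue_full_c top [([441.9, 246.7], 0.93), ([387.8, 306.7], 0.9), ([386.0, 205.4], 0.87), ([447.5, 248.6], 0.8), ([384.5, 208.2], 0.61)]
grey_empty_c side [([188.2, 271.0], 0.92)]
grey_empty_c top [([155.5, 192.3], 0.91)]
grey_full_c side [([256.6, 181.8], 0.92)]
grey_full_c top [([303.9, 168.2], 0.44)]
blue_empty_orange side [([274.3, 175.9], 0.8), ([190.3, 268.5], 0.71), ([134.0, 270.0], 0.56)]
blue_empty_orange top [([308.6, 188.6], 0.77), ([303.8, 166.4], 0.16)]
blue_full_orange side [([305.8, 148.1], 0.9), ([405.6, 190.3], 0.88), ([387.6, 145.9], 0.82)]
blue_full_orange top [([395.3, 177.7], 0.7), ([470.8, 263.6], 0.64), ([415.7, 320.3], 0.57), ([304.6, 160.4], 0.35), ([265.5, 243.3], 0.23)]
glue_jar side [([331.6, 145.3], 0.65)]
glue_jar top [([430.4, 191.4], 0.68), ([395.4, 179.7], 0.58), ([385.6, 203.9], 0.23)]
spray_can side [([322.4, 167.1], 0.6)]
spray_can top [([358.7, 140.1], 0.68)]
solvent side [([250.7, 277.2], 0.72)]
solvent top [([200.2, 245.0], 0.53)]
vessel_model side [([320.5, 208.0], 0.7)]
vessel_model top [([333.8, 246.2], 0.62), ([203.6, 247.2], 0.58)]
stair_tower side []
stair_tower top [([184.0, 141.6], 0.67)]
plant_building side [([231.5, 231.9], 0.81)]
plant_building top [([385.5, 209.7], 0.72)]
drum side []
drum top [([232.7, 185.6], 0.45)]
column1 side [([322.4, 164.6], 0.4)]
column1 top [([379.7, 202.2], 0.54), ([125.7, 141.5], 0.3)]
```

View pics/topcrop.png

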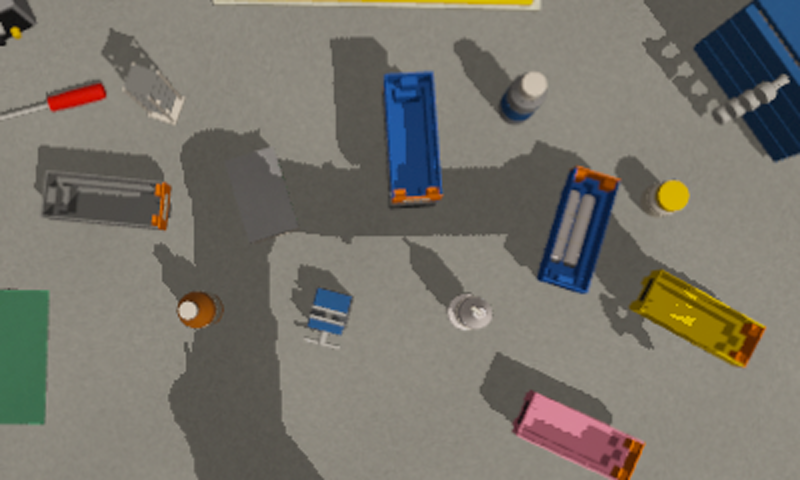

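View pics/sidecrop.png

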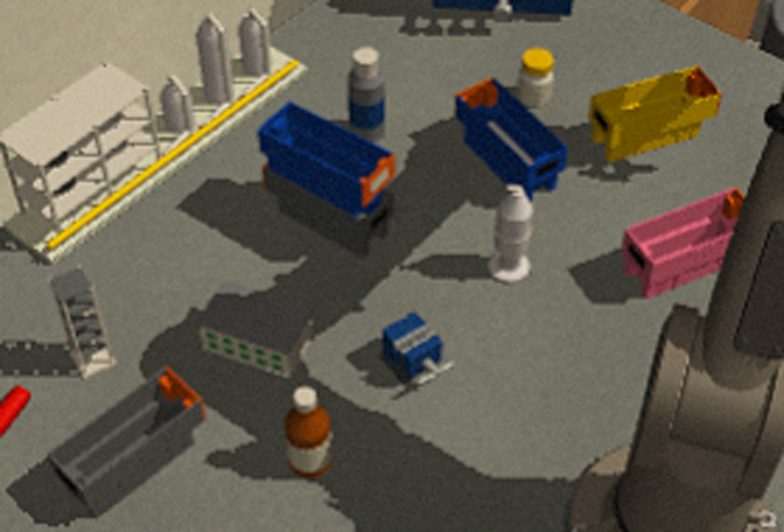

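```bash
cat >> h.py <<'E'
def pts(x,y,z,yaw):
    P=[]
    for L,W,zs in((.170,.066,(.04,.08)),(.158,.054,(0.,.04))):
        for a in(-1,1):
            for b in(-1,1):
                for h in zs: P.append([a*L/2,b*W/2,h])
    P=np.array(P);c,s=np.cos(yaw),np.sin(yaw)
    return np.c_[P[:,0]*c-P[:,1]*s+x,P[:,0]*s+P[:,1]*c+y,P[:,2]+z]
S=8
def sil(c,p,base=True):
    # silhouettes of the two tiers, antialiased
    P=pts(*p); m=np.zeros((420*1,560*1),np.float32)
    hs=[proj(c,P[:8])]+([proj(c,P[8:])] if base else [])
    allp=np.vstack(hs); lo=np.floor(allp.min(0)).astype(int)-6; hi=np.ceil(allp.max(0)).astype(int)+6
    w,h=hi-lo; b=np.zeros((h*S,w*S),np.uint8)
    for q in hs:
        hull=cv2.convexHull(((q-lo+.5)*S-.5).astype(np.float32))
        cv2.fillPoly(b,[np.round(hull*16).astype(np.int32)],255,shift=4)
    b=cv2.resize(b,(w,h),interpolation=cv2.INTER_AREA).astype(np.float32)/255
    m[lo[1]:hi[1],lo[0]:hi[0]]=b; return m
from scipy.optimize import minimize
def fit(masks,p0,z=None,base=True):
    """masks {cam: (bool mask, ignore mask or None)}"""
    fz=z is None
    def full(v): return (v[0]/1e3,v[1]/1e3,v[3]/1e3 if fz else z,v[2]/100)
    def cost(v):
        t=0
        for c,(m,ig) in masks.items():
            d=np.abs(sil(c,full(v),base)-m)
            if ig is not None: d=d*(~ig)
            t+=d.sum()/m.sum()
        return t
    v0=[p0[0]*1e3,p0[1]*1e3,p0[3]*100]+([p0[2]*1e3] if fz else [])
    r=None
    for k in range(3):
        st=np.array(v0); n=len(st); sx=np.vstack([st]+[st+np.eye(n)[i]*[8,8,10,8][i]*(1 if k%2==0 else -.5) for i in range(n)])
        r=minimize(cost,st,method="Nelder-Mead",options=dict(initial_simplex=sx,xatol=.05,fatol=1e-5,maxiter=400)); v0=r.x
    return np.array(full(r.x)),r.fun
def near(c,n,uv,rad=25):
    L=[d for d in outline_of(c,n) if np.hypot(*(np.array(d["xy"])-uv))<rad]
    return L[0]["mask"] if L else None
E
python3 - <<'E'
from h import *
im={c:read_camera(c) for c in C}
for a,b,n in(((254.6,165.5),(307,160.9),"be"),((319.4,166.5),(386,205.4),"bf"),((188.2,271),(155.5,192.3),"ge"),((256.6,181.8),(303.9,168.2),"gf"),((274.3,175.9),(308.6,188.6),"beo"),((305.8,148.1),(395.3,177.7),"bfo")):
    r=tri(a,b);print(n,r.x.round(4),r.fun.round(1))
np.save("m.npy",0)
D={}
for n,name,uv in(("be","blue_empty",((256,168),(305,160))),("bf","blue_full",((322,158),(388,205))),("ge","grey_empty_c",((186,268),(153,190)))):
    for c,u in zip(("side","top"),uv):
        m=near(c,name,u); D[n+"_"+c]=m if m is not None else np.zeros((420,560),bool); print(n,c,D[n+"_"+c].sum())
np.savez("masks.npz",**D)
for c in C:
    o=im[c].copy()
    for k in D:
        if k.endswith(c):
            cs,_=cv2.findContours(D[k].astype(np.uint8),0,2); cv2.drawContours(o,cs,-1,(0,255,0),1)
    cr=o[90:330,100:500] if c=="top" else o[110:300,140:420]
    cv2.imwrite(f"pics/out_{c}.png",cv2.resize(cr,None,fx=2,fy=2,interpolation=0))
E
```

```text
be [ 0.6146 -0.1087  0.115 ] [ 2.6  0.3 -1.2 -1.6]
bf [ 0.5043 -0.3618 -0.0104] [ 1.6 -0.  -0.8 -1. ]
ge [0.5268 0.3293 0.0245] [-0.2 -0.   0.1  0.1]
gf [ 0.6077 -0.1053  0.0361] [ 2.1  0.2 -1.  -1.3]
beo [ 0.5354 -0.1164  0.109 ] [ 0.8  0.1 -0.4 -0.5]
bfo [ 0.5854 -0.379   0.0283] [ 2.4  0.  -1.1 -1.4]
be side 1147
be top 1591
bf side 966
bf top 1161
ge side 1538
ge top 1481
```

View pics/out_top.png

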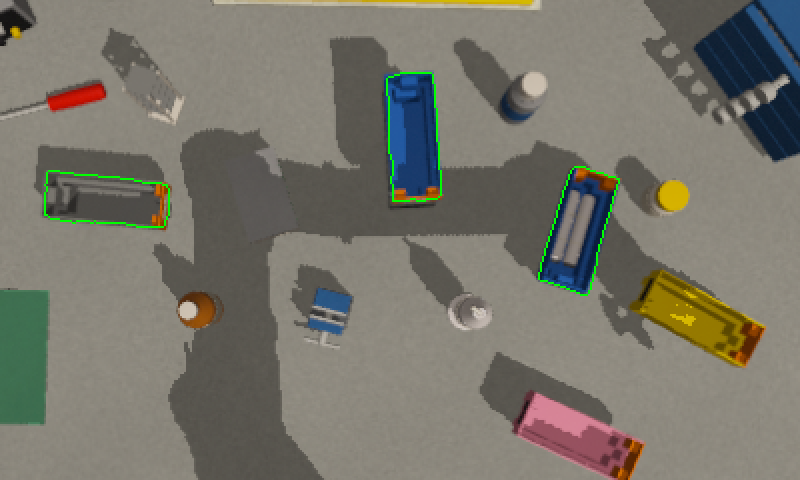

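View pics/out_side.png

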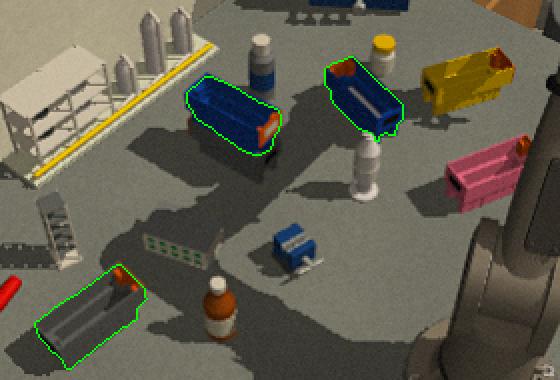

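```bash
cat > ov.py <<'E'
from h import *
def overlay(im,c,poses,box,f,fn):
    o=cv2.resize(im[box[1]:box[3],box[0]:box[2]],None,fx=f,fy=f,interpolation=cv2.INTER_CUBIC)
    for p in poses:
        q=((proj(c,pts(*p))-[box[0],box[1]]+.5)*f-.5)
        idx=[1,3,7,5]; cv2.polylines(o,[np.round(q[idx]*16).astype(np.int32)],True,(0,255,0),1,cv2.LINE_AA,4)
        idx=[8,10,14,12]; cv2.polylines(o,[np.round(q[idx]*16).astype(np.int32)],True,(255,0,255),1,cv2.LINE_AA,4)
    cv2.imwrite(fn,o)
E
python3 - <<'E'
from ov import *
D=np.load("masks.npz")
im={c:read_camera(c) for c in C}
def bluemask(c,u,r=45):
    h=cv2.cvtColor(im[c],cv2.COLOR_BGR2HSV); b=(h[...,0]>105)&(h[...,0]<130)&(h[...,1]>110)
    o=((h[...,0]<14)&(h[...,1]>140)); m=(b|o).astype(np.uint8)
    z=np.zeros_like(m); cv2.circle(z,u,r,1,-1); return m&z
res={}
for n,p0,z,u in(("be",(.6146,-.1087,.07,-1.6),.07,((256,168),(305,160))),("bf",(.51,-.365,0,-.2),0.,((322,158),(388,205))),("ge",(.527,.33,0,-1.5),0.,((186,268),(153,190)))):
    N={c:(D[n+"_"+c],None) for c in C}
    sets={"net":N,"net_top":{"top":N["top"]},"net_side":{"side":N["side"]}}
    for k,s in sets.items():
        p,f=fit(s,p0,z); print(n,k,p.round(4),round(f,3)); res[n+k]=p
    p,f=fit(N,p0,None); print(n,"freez",p.round(4),round(f,3))
np.savez("res.npz",**res)
P=[res["benet"],res["bfnet"],res["genet"]]
overlay(im["top"],"top",P,(275,110,425,250),5,"pics/ov_t1.png")
overlay(im["top"],"top",P,(105,160,205,220),7,"pics/ov_t2.png")
overlay(im["side"],"side",P,(220,125,360,215),5,"pics/ov_s1.png")
overlay(im["side"],"side",P,(145,230,225,300),7,"pics/ov_s2.png")
E
```

```text
be net [ 0.6142 -0.1078  0.07   -3.0801] 0.188
be net_top [ 0.6143 -0.1086  0.07   -3.0756] 0.044
be net_side [ 0.6109 -0.1013  0.07   -3.0997] 0.085
be freez [ 0.6174 -0.1095  0.0583 -3.0773] 0.122
bf net [ 0.4985 -0.3537  0.     -0.2826] 0.625
bf net_top [ 0.4977 -0.354   0.     -0.2821] 0.439
bf net_side [ 0.4993 -0.347   0.     -0.2837] 0.101
bf freez [ 0.4997 -0.356  -0.0086 -0.2784] 0.595
ge net [ 0.5299  0.3303  0.     -1.6606] 0.142
ge net_top [ 0.5303  0.3261  0.     -1.6615] 0.072
ge net_side [ 0.5289  0.3323  0.     -1.6786] 0.046
ge freez [ 0.5316  0.3303 -0.0058 -1.6626] 0.118
```

View pics/ov_t1.png

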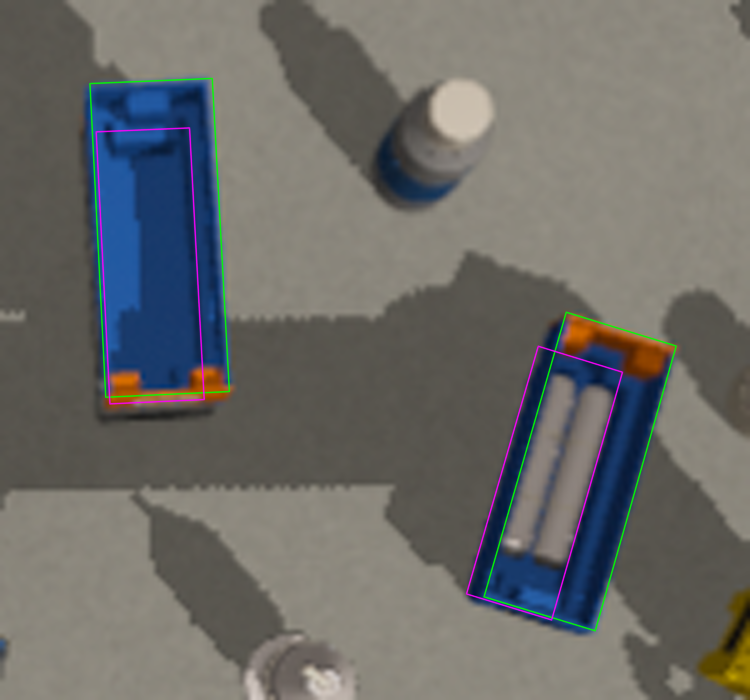

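View pics/ov_t2.png

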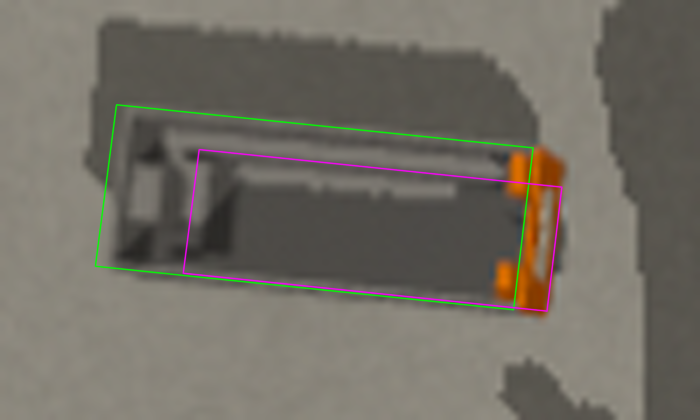

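View pics/ov_s1.png

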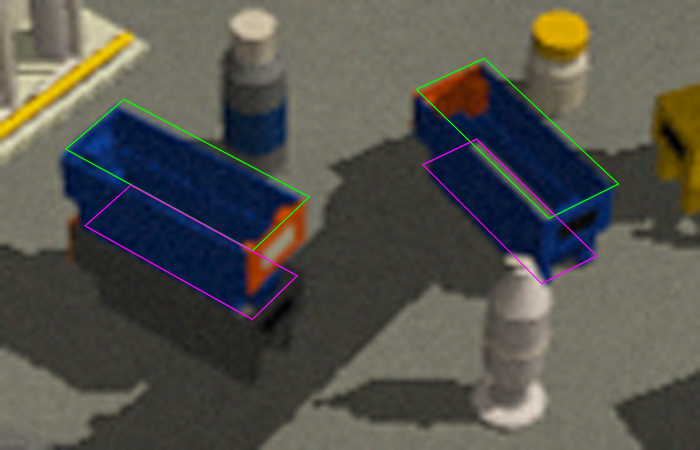

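View pics/ov_s2.png

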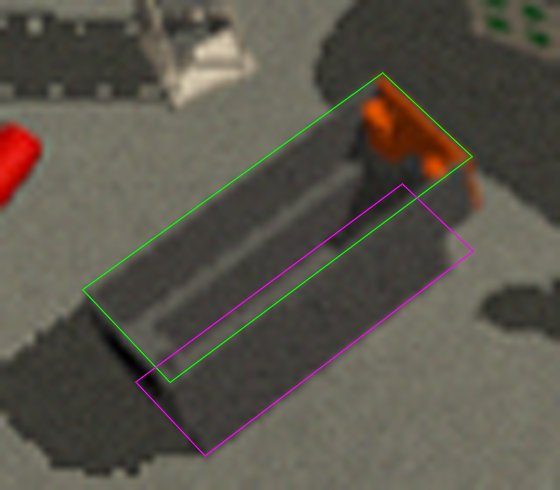

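Run:
```python
from ov import *
D=np.load("masks.npz")
im={c:read_camera(c) for c in C}
def fill(m):
    m=cv2.morphologyEx(m.astype(np.uint8),cv2.MORPH_CLOSE,np.ones((3,3)))
    cs,_=cv2.findContours(m,cv2.RETR_EXTERNAL,cv2.CHAIN_APPROX_NONE); k=max(cs,key=cv2.contourArea)
    z=np.zeros_like(m); cv2.drawContours(z,[k],-1,1,-1); return z.astype(bool)
def colm(c,u,r=48):
    h=cv2.cvtColor(im[c],cv2.COLOR_BGR2HSV); 
    b=(h[...,0]>100)&(h[...,0]<130)&(h[...,1]>100)
    o=((h[...,0]<16)&(h[...,1]>120)); m=(b|o).astype(np.uint8)
    z=np.zeros_like(m); cv2.circle(z,u,r,1,-1); return fill(m&z)
res={};M={}
for n,p0,z,u in(("be",(.6146,-.1087,.07,-3.08),.07,((256,168),(305,160))),("bf",(.51,-.35,0,-.28),0.,((322,158),(388,205))),("ge",(.53,.33,0,-1.66),0.,((186,268),(153,190)))):
    if n!="ge": N={c:(colm(c,uu),None) for c,uu in zip(("side","top"),u)}
    else: N={c:(fill(D[n+"_"+c]),None) for c in C}
    for c in C: M[n+"_"+c]=N[c][0]
    for k,s in {"both":N,"top":{"top":N["top"]},"side":{"side":N["side"]}}.items():
        p,f=fit(s,p0,z); print(n,k,p.round(4),round(f,3)); res[n+k]=p
    p,f=fit(N,p0,None); print(n,"freez",p.round(4),round(f,3))
np.savez("res.npz",**res)
o=im["top"].copy()
for k in M:
    if k.endswith("top"):
        cs,_=cv2.findContours(M[k].astype(np.uint8),0,2); cv2.drawContours(o,cs,-1,(0,255,0),1)
P=[res["betop"],res["bftop"],res["getop"]]
overlay(im["top"],"top",P,(275,110,425,250),5,"pics/ov_t3.png")
P=[res["beside"],res["bfside"],res["geside"]]
overlay(im["side"],"side",P,(220,125,360,215),5,"pics/ov_s3.png")
cv2.imwrite("pics/g_t.png",np.vstack([cv2.resize(x[160:220,105:205],None,fx=5,fy=5,interpolation=0) for x in(im["top"],o)]))
cv2.imwrite("pics/b_t.png",cv2.resize(o[110:250,275:425],None,fx=4,fy=4,interpolation=0))
```

```text
be both [ 0.6141 -0.1063  0.07   -3.0606] 0.208
be top [ 0.6137 -0.1073  0.07   -3.0598] 0.035
be side [ 0.6151 -0.1032  0.07   -3.0555] 0.139
be freez [ 0.6167 -0.1073  0.0646 -3.06  ] 0.182
bf both [ 0.4986 -0.3528  0.     -0.2892] 0.157
bf top [ 0.4977 -0.3538  0.     -0.2906] 0.04
bf side [ 0.4983 -0.3488  0.     -0.2982] 0.083
bf freez [ 0.4997 -0.3554 -0.0064 -0.287 ] 0.136
ge both [ 0.5301  0.3303  0.     -1.6596] 0.142
ge top [ 0.5304  0.3263  0.     -1.6496] 0.072
ge side [ 0.5291  0.3321  0.     -1.6744] 0.046
ge freez [ 0.5315  0.3299 -0.0052 -1.6625] 0.119
```

View pics/ov_t3.png

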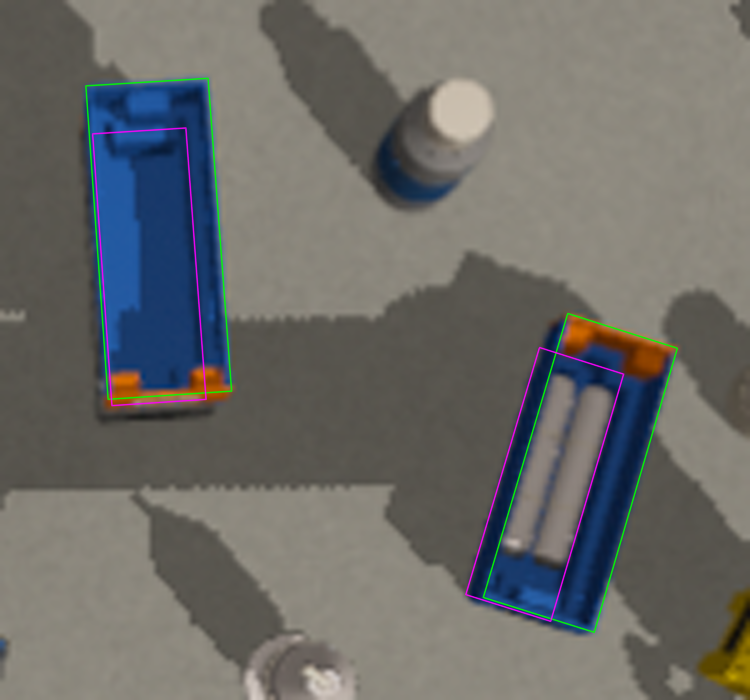

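View pics/ov_s3.png

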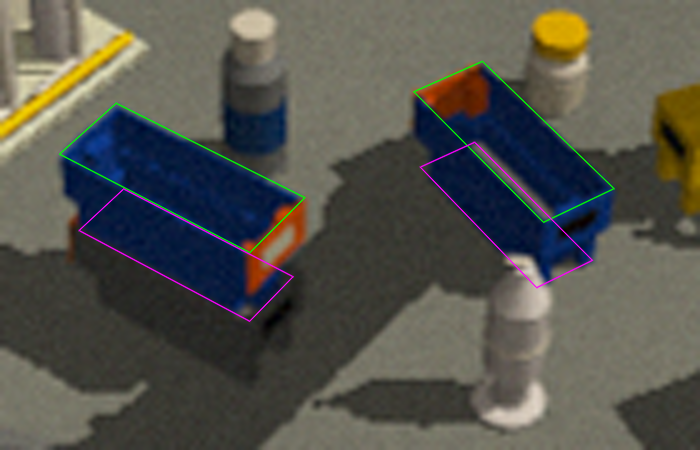

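View pics/g_t.png

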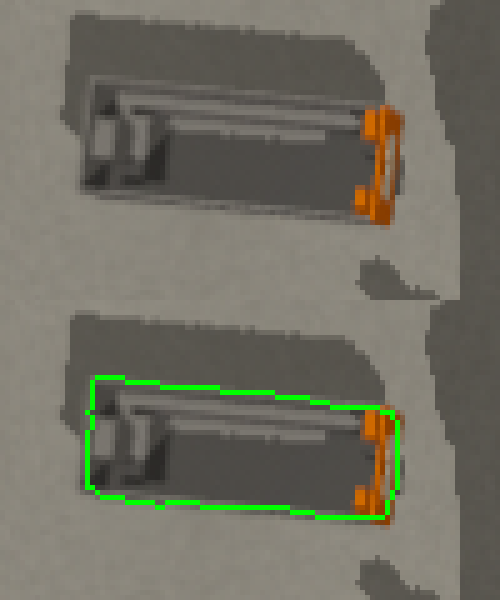

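View pics/b_t.png

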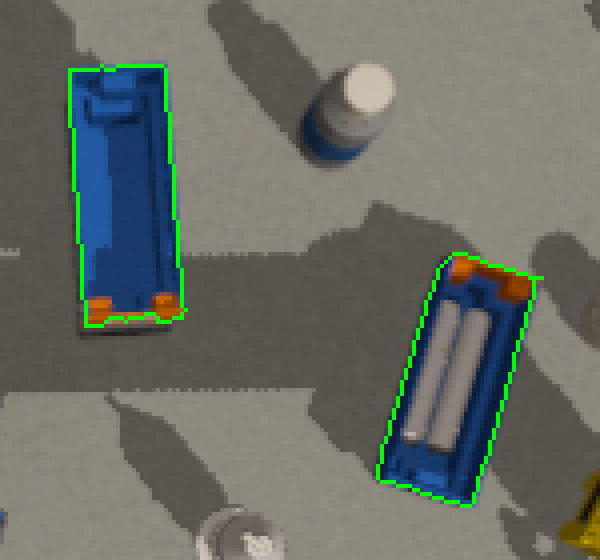

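```bash
cat > edge.py <<'E'
from ov import *
from scipy.ndimage import map_coordinates
def grads(im):
    g=[]
    L=cv2.cvtColor(im,cv2.COLOR_BGR2LAB).astype(np.float32)
    L=cv2.GaussianBlur(L,(0,0),.6)
    gx=cv2.Sobel(L,-1,1,0,ksize=3)/8; gy=cv2.Sobel(L,-1,0,1,ksize=3)/8
    return gx,gy
def edges(p):
    x,y,z,yaw=p
    def tr(P):
        P=np.array(P);c,s=np.cos(yaw),np.sin(yaw)
        return np.c_[P[:,0]*c-P[:,1]*s+x,P[:,0]*s+P[:,1]*c+y,P[:,2]+z]
    E=[]
    def rect(L,W,h,n=40):
        c=[[-L/2,-W/2,h],[L/2,-W/2,h],[L/2,W/2,h],[-L/2,W/2,h]]
        for i in range(4):
            a,b=np.array(c[i]),np.array(c[(i+1)%4]); t=np.linspace(.04,.96,n)[:,None]; E.append(tr(a+(b-a)*t))
    rect(.170,.066,.08); rect(.165,.061,.08)
    return E
def score(c,G,p):
    gx,gy=G; tot=0
    for i,e in enumerate(edges(p)):
        q=proj(c,e); d=q[-1]-q[0]; d/=np.hypot(*d); n=[-d[1],d[0]]
        v=0
        for k in range(3):
            a=map_coordinates(gx[...,k],[q[:,1],q[:,0]],order=1)*n[0]+map_coordinates(gy[...,k],[q[:,1],q[:,0]],order=1)*n[1]
            v+=np.abs(a)
        tot+=np.minimum(v,12).mean()*(1 if i<4 else .6)
    return tot
def efit(ims,p0,cams,rng=8):
    G={c:grads(ims[c]) for c in cams}
    best=None
    f=lambda v:-sum(score(c,G[c],(v[0]/1e3,v[1]/1e3,p0[2],v[2]/100)) for c in cams)
    v0=np.array([p0[0]*1e3,p0[1]*1e3,p0[3]*100])
    for a in np.arange(-rng,rng+1,2):
        for b in np.arange(-rng,rng+1,2):
            for t in(-4,-2,0,2,4):
                s=f(v0+[a,b,t])
                if best is None or s<best[0]: best=(s,v0+[a,b,t])
    r=minimize(f,best[1],method="Nelder-Mead",options=dict(initial_simplex=best[1]+np.vstack([np.zeros(3),np.eye(3)*1.5]),xatol=.05,fatol=1e-3))
    v=r.x; return np.array([v[0]/1e3,v[1]/1e3,p0[2],v[2]/100]),-r.fun
E
python3 - <<'E'
from edge import *
im={c:read_camera(c) for c in C}
R=np.load("res.npz"); P={}
for n in("be","bf","ge"):
    for k in(("top",),("side",),("top","side")):
        p,s=efit(im,R[n+"both"],k); print(n,k,p.round(4),round(s,2)); P[n+"".join(k)]=p
np.savez("eres.npz",**P)
o=[]
for c,b in(("top",(105,160,205,220)),("side",(145,230,245,300))):
  overlay(im[c],c,[P["ge"+c]],b,8,f"pics/e_{c}.png")
overlay(im["top"],"top",[P["betop"],P["bftop"]],(275,110,425,250),4,"pics/e_t3.png")
overlay(im["side"],"side",[P["beside"],P["bfside"]],(220,125,360,215),5,"pics/e_s3.png")
E
```

```text
be ('top',) [ 0.6116 -0.1061  0.07   -3.0701] 76.35
be ('side',) [ 0.6159 -0.0973  0.07   -3.0579] 74.05
be ('top', 'side') [ 0.6126 -0.1063  0.07   -3.0307] 144.91
bf ('top',) [ 0.4959 -0.3515  0.     -0.301 ] 76.43
bf ('side',) [ 0.5025 -0.3474  0.     -0.2787] 74.34
bf ('top', 'side') [ 0.5012 -0.3523  0.     -0.2924] 145.37
ge ('top',) [ 0.5237  0.3249  0.     -1.6551] 64.89
ge ('side',) [ 0.529   0.3324  0.     -1.6349] 70.17
ge ('top', 'side') [ 0.5266  0.3312  0.     -1.6502] 118.87
```

View pics/e_top.png

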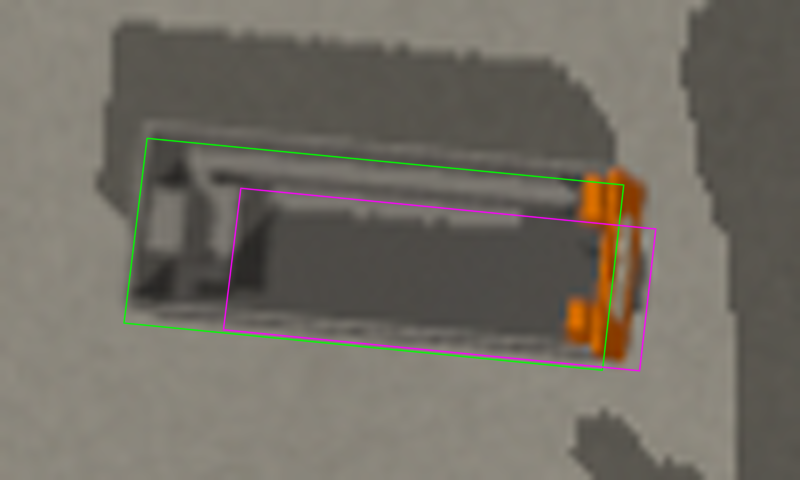

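View pics/e_side.png

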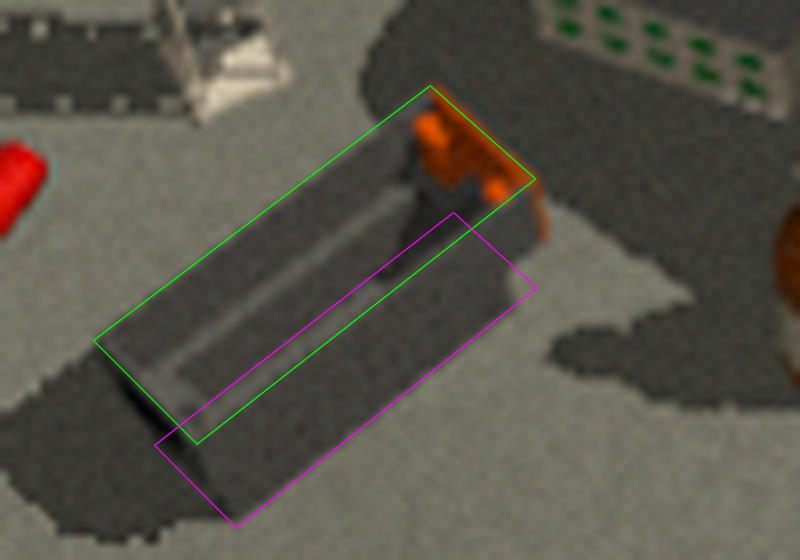

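View pics/e_t3.png

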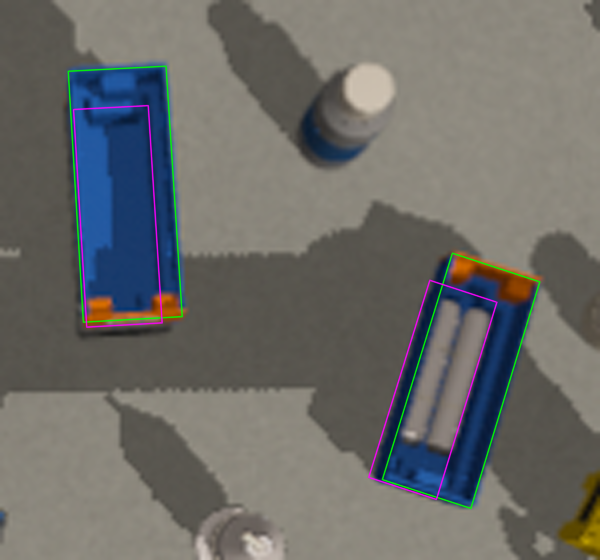

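View pics/e_s3.png

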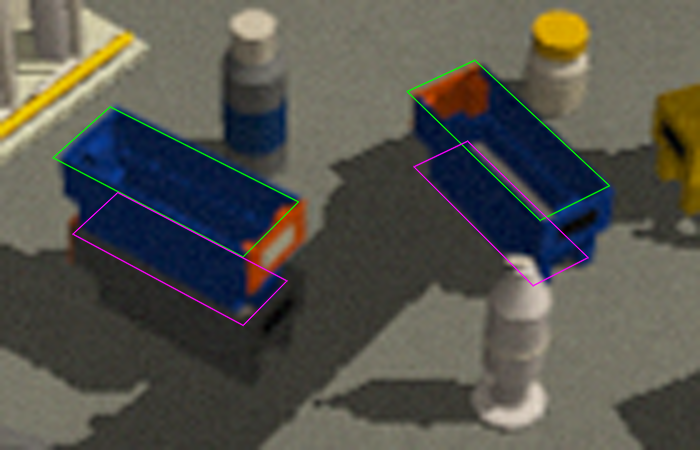

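Run:
```python
from edge import *
im={c:read_camera(c) for c in C}
for c in C:
    k=C[c];R=cv2.Rodrigues(np.array(k["rvec"]))[0]; print(c,"cam pos",(-R.T@k["tvec"]).round(3), "axis",R[2].round(3))
b=(115,168,191,212)
cv2.imwrite("pics/g10.png",cv2.resize(im["top"][b[1]:b[3],b[0]:b[2]],None,fx=10,fy=10,interpolation=0))
for p in((.527,.328,0,-1.655),):
    q=proj("top",pts(*p)); print(q.round(1))
```

```text
side cam pos [-0.216  0.75   1.308] axis [ 0.423 -0.484 -0.766]
top cam pos [ 0.39  -0.037  1.231] axis [ 0.063 -0.017 -0.998]
[[124.3 200.1]
 [118.9 198.7]
 [127.  177.8]
 [121.8 175.6]
 [182.1 205.8]
 [178.7 204.6]
 [184.6 183.4]
 [181.4 181.5]
 [131.4 199.6]
 [126.5 198.3]
 [133.6 181.9]
 [128.8 180. ]
 [183.4 204.8]
 [180.3 203.6]
 [185.5 187. ]
 [182.4 185.3]]
```

View pics/g10.png

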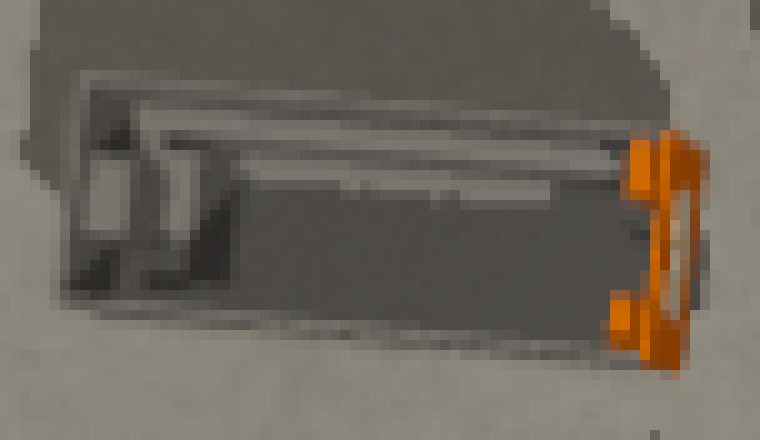

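Run:
```python
from h import *
for n,uv,z in(("vessel top",(334,246),.155),("vessel base",(333.8,246.2),0),("spray cap",(365,132),.14),("glue cap",(435,188),.07),("solvent cap",(198,244),.13),("stair top tip?",(160,112),0.),("stair base",(184,146),0),("sd",(140,140),0)):
    print(n,onz("top",uv,z).round(3))
c=least_squares(lambda v:(proj("top",pts(v[0],v[1],0,v[2])[[3,1,7,5]])-[[122.5,174.8],[120.5,197.5],[182.8,180.8],[180.5,203.3]]).ravel(),[.53,.325,-1.65])
print(c.x.round(4),c.fun.round(1)); print(get_obs()["t"])
```

```text
vessel top [ 0.377 -0.183]
vessel base [ 0.375 -0.203]
spray cap [ 0.688 -0.268]
glue cap [ 0.547 -0.486]
solvent cap [0.378 0.179]
stair top tip? [0.777 0.332]
stair base [0.673 0.255]
sd [0.69 0.39]
[ 0.5299  0.3243 -1.6516] [ 0.6 -0.1 -0.2  0.3 -0.1 -0.4 -0.4  0.2]
2.5
```

Call:
move_arm:
  steps:
    - {"fingers": 85,"translation": [20,25,40],"turn": 0}
    - {"fingers": 85,"translation": [40,50,20],"turn": 0}
    - {"fingers": 85,"translation": [40,50,0],"turn": 0}
    - {"fingers": 85,"translation": [40,50,0],"turn": -0.05}
    - {"fingers": 85,"translation": [40,50,0],"turn": -0.05}
    - {"fingers": 85,"translation": [40,50,0],"turn": -0.05}
    - {"fingers": 85,"translation": [40,50,0],"turn": -0.05}
    - {"fingers": 85,"translation": [40,50,0],"turn": 0}
    - {"fingers": 85,"translation": [40,50,0],"turn": 0}
    - {"fingers": 85,"translation": [40,50,0],"turn": 0}

```text
t: 3.75
eef_pos: [0.5571, -0.1852, 0.2548]
tool_rot: [-0.0, 0.735, -0.678, 0.0]
contact_force: [1.1, -0.9, -0.5]
gripper_width: 0.992
```

Call:
move_arm:
  steps:
    - {"fingers": 85,"translation": [28,39,0],"turn": -0.004}
    - {"fingers": 85,"translation": [28,39,-20],"turn": 0}
    - {"fingers": 85,"translation": [0,0,-40],"turn": 0}
    - {"fingers": 85,"translation": [0,0,0],"turn": 0}

```text
t: 4.25
eef_pos: [0.6097, -0.1083, 0.1914]
tool_rot: [0.002, 0.734, -0.679, -0.003]
contact_force: [-0.1, 0.0, 0.7]
gripper_width: 0.996
```

Run:
```python
from h import *
o=get_obs(); e=o["eef_pos"]; print(e.round(4),o["tool_rot"].round(4))
for c,b in(("side",(200,80,340,220)),("top",(245,80,385,220))):
    im=read_camera(c)
    x=cv2.resize(im[b[1]:b[3],b[0]:b[2]],None,fx=4,fy=4,interpolation=cv2.INTER_CUBIC)
    P=[e,e+[0,0,.05],e+[0,0.0285+.0285/2-0.0003,0],e-[0,.0425,0]]
    for q in proj(c,np.array(P)):
        cv2.drawMarker(x,tuple(int(v) for v in ((q-[b[0],b[1]]+.5)*4-.5)),(0,255,255),0,8)
    cv2.imwrite(f"pics/a_{c}.png",x)
```

```text
[ 0.6097 -0.1083  0.1914] [ 0.0021  0.7337 -0.6795 -0.0026]
```

View pics/a_side.png

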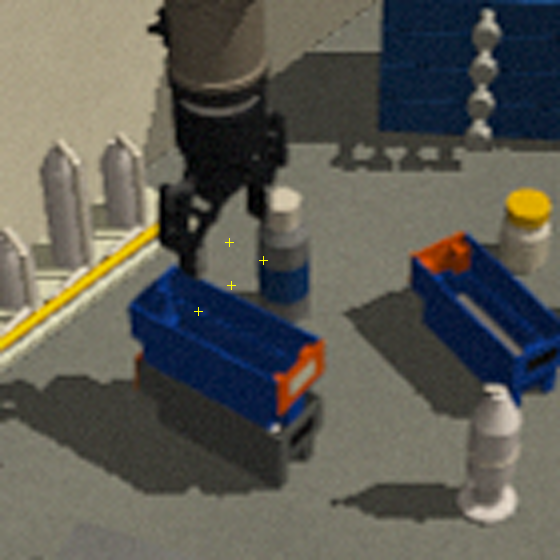

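View pics/a_top.png

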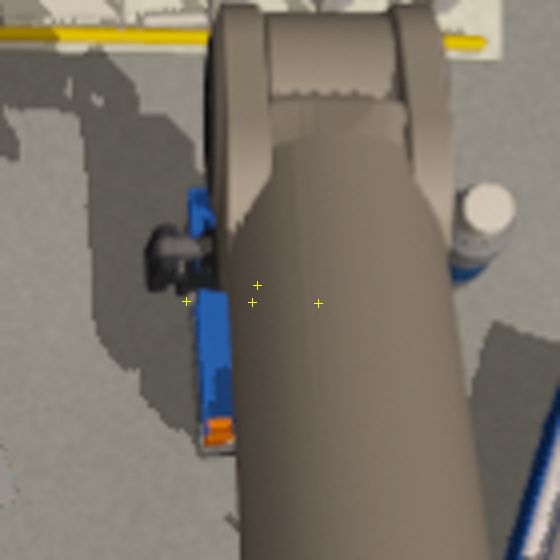

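Run:
```python
from h import *
o=get_obs(); e=o["eef_pos"]
im=read_camera("side"); b=(225,110,285,165)
x=cv2.resize(im[b[1]:b[3],b[0]:b[2]],None,fx=12,fy=12,interpolation=0)
x=np.clip(x.astype(float)*1.6,0,255).astype(np.uint8)
for d in(-.0425,.0425,-.057,.057):
  for z in(0,.013):
    q=proj("side",e+[0,d,z])[0]
    cv2.drawMarker(x,tuple(int(v) for v in ((q-[b[0],b[1]]+.5)*12-.5)),(0,255,255) if z else (255,0,255),0,8)
cv2.imwrite(f"pics/a2.png",x)
```

```text
(no output)
```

View pics/a2.png

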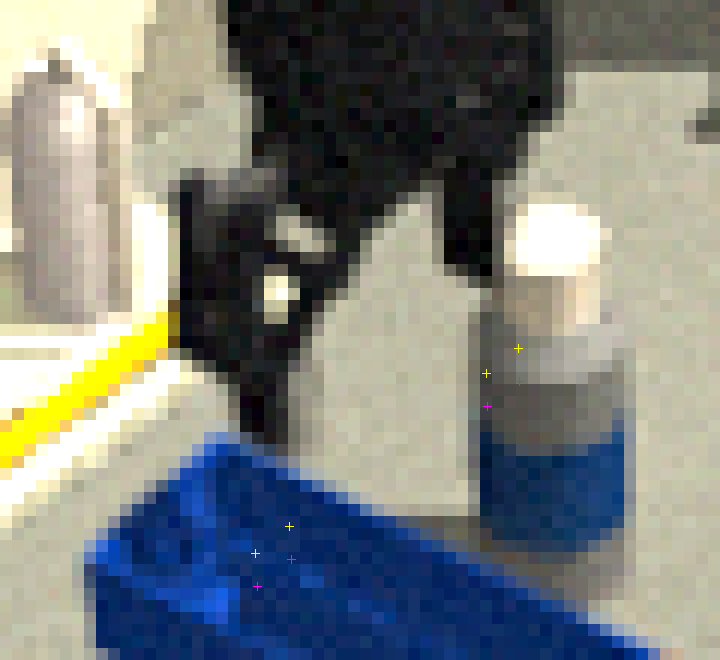

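Call:
move_arm:
  steps:
    - {"fingers": 0,"translation": [0,0,40],"turn": 0}
    - {"fingers": 0,"translation": [0,0,0],"turn": 0}
    - {"fingers": 0,"translation": [0,0,0],"turn": 0}
    - {"fingers": 0,"translation": [0,0,0],"turn": 0}
    - {"fingers": 0,"translation": [0,0,0],"turn": 0}

```text
t: 5.03
eef_pos: [0.6116, -0.1088, 0.2339]
tool_rot: [0.0, 0.733, -0.68, -0.0]
contact_force: [-0.1, 0.7, 0.0]
gripper_width: 0.0
```

```bash
cat > tip.py <<'E'
from h import *
import sys
o=get_obs(); e=o["eef_pos"]; print(o["t"],e.round(4),o["tool_rot"].round(4),o["gripper_width"],o["joint_vel"].round(3))
im=read_camera("side"); b=(225,90,295,160)
x=cv2.resize(im[b[1]:b[3],b[0]:b[2]],None,fx=8,fy=8,interpolation=0)
x=np.clip(x.astype(float)*1.6,0,255).astype(np.uint8)
for z in(0,.019,.073):
    q=proj("side",e+[0,0,z])[0]
    cv2.drawMarker(x,tuple(int(v) for v in ((q-[b[0],b[1]]+.5)*8-.5)),(0,255,255) if z else (255,0,255),0,8)
cv2.imwrite(sys.argv[1],x)
E
python3 tip.py pics/a3.png
```

```text
5.025 [ 0.6116 -0.1088  0.2339] [ 3.000e-04  7.333e-01 -6.799e-01 -4.000e-04] 2.5038692268880346e-05 [-0.003  0.003 -0.    -0.001 -0.    -0.001 -0.001]
```

View pics/a3.png

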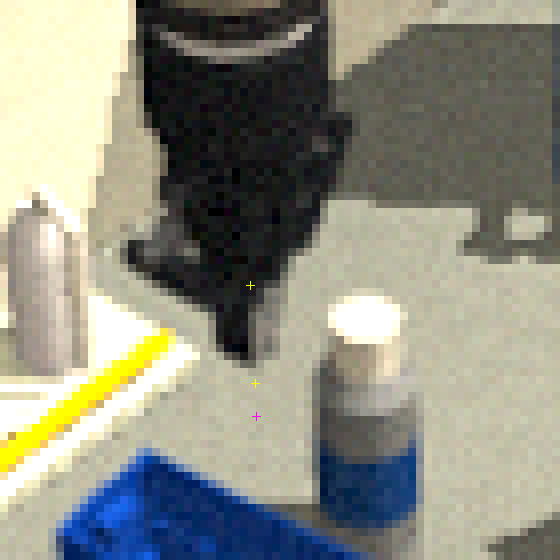

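Run:
```python
from h import *
im=cv2.imread("pics/top0.png"); e=np.array([.18621,-.64813,.19484]); b=(490,290,560,390)
x=cv2.resize(im[b[1]:b[3],b[0]:b[2]],None,fx=6,fy=6,interpolation=0)
x=np.clip(x.astype(float)*1.6,0,255).astype(np.uint8)
j=np.array([np.cos(-1.29),np.sin(-1.29),0])
for d in(-.0425,0,.0425):
  for z in(0,.013,.073):
    q=proj("top",e+j*d+[0,0,z])[0]
    cv2.drawMarker(x,tuple(int(v) for v in ((q-[b[0],b[1]]+.5)*6-.5)),(0,255,255) if z else (255,0,255),0,8)
cv2.imwrite("pics/a4.png",x)
```

```text
(no output)
```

View pics/a4.png

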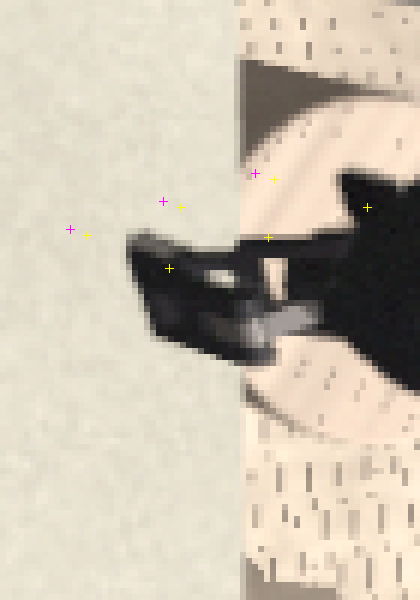

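Run:
```python
from h import *
t=np.linspace(0,6.28,60)
for c in C:
    im=cv2.imread(f"pics/{c}0.png")
    print(c,proj(c,[[0,0,0],[0,0,.1]]).round(1))
    for r in(.08,.1):
        q=proj(c,np.c_[r*np.cos(t),r*np.sin(t),0*t+.0]); cv2.polylines(im,[q.astype(np.int32)],True,(0,255,255),1)
    b=(200,310,340,420) if c=="top" else (330,250,450,350)
    cv2.imwrite(f"pics/base_{c}.png",cv2.resize(im[b[1]:b[3],b[0]:b[2]],None,fx=4,fy=4,interpolation=0))
```

```text
side [[379.9 299.7]
 [385.6 283.4]]
top [[264.4 372.4]
 [263.1 384.2]]
```

View pics/base_top.png

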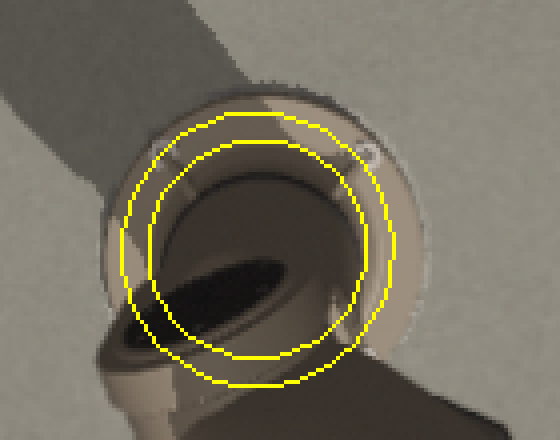

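View pics/base_side.png

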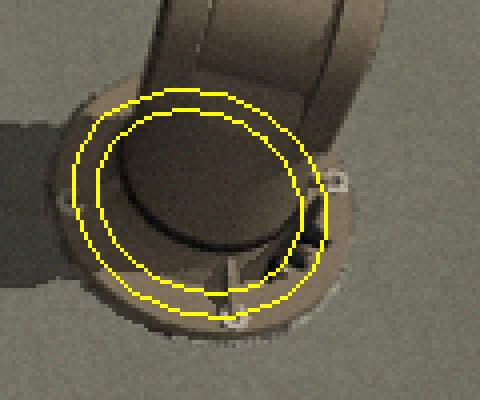

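Call:
move_arm:
  steps:
    - {"fingers": 0,"translation": [34,50,0],"turn": 0}
    - {"fingers": 0,"translation": [34,50,0],"turn": 0}
    - {"fingers": 0,"translation": [0,29,-50],"turn": 0}
    - {"fingers": 0,"translation": [0,0,-60],"turn": 0}
    - {"fingers": 0,"translation": [0,0,-60],"turn": 0}
    - {"fingers": 0,"translation": [0,0,-35],"turn": 0}
    - {"fingers": 0,"translation": [0,0,0],"turn": 0}
    - {"fingers": 0,"translation": [0,0,0],"turn": 0}

```text
t: 6.08
eef_pos: [0.6813, 0.0205, 0.031]
tool_rot: [-0.001, 0.733, -0.68, 0.001]
contact_force: [0.4, -1.1, 0.2]
gripper_width: 0.003
```

```bash
sed -i 's/b=(225,90,295,160)/b=(190,110,290,210)/; s/fx=8,fy=8/fx=6,fy=6/; s/\*8-.5/*6-.5/' tip.py; python3 tip.py pics/a5.png
```

```text
6.075 [0.6813 0.0205 0.031 ] [-9.000e-04  7.334e-01 -6.798e-01  7.000e-04] 0.0029815070419564414 [ 0.002 -0.022 -0.002 -0.014 -0.001 -0.004 -0.   ]
```

View pics/a5.png

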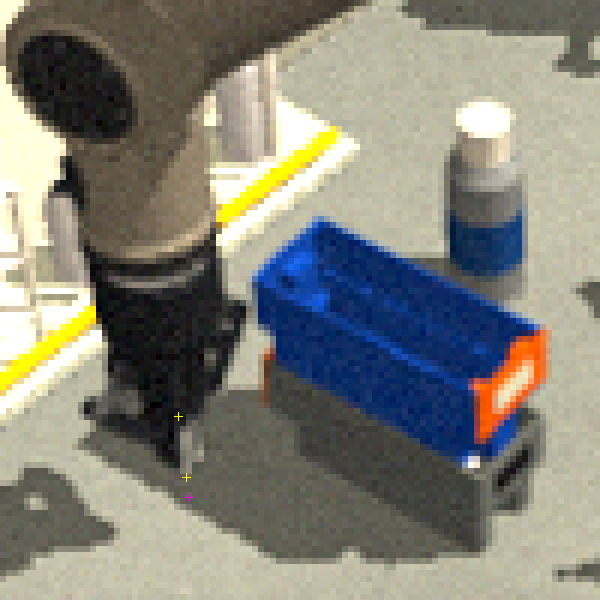

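Call:
move_arm:
  steps:
    - {"fingers": 0,"translation": [0,0,-12],"turn": 0}
    - {"fingers": 0,"translation": [0,0,-10],"turn": 0}
    - {"fingers": 0,"translation": [0,0,-4],"turn": 0}
    - {"fingers": 0,"translation": [0,0,0],"turn": 0}

```text
t: 6.62
eef_pos: [0.6797, 0.0202, 0.0029]
tool_rot: [0.0, 0.733, -0.68, -0.0]
contact_force: [-0.3, 0.0, -0.4]
gripper_width: -0.003
```

```bash
python3 tip.py pics/a6.png; python3 -c "
from h import *
print(get_obs()['contact_force'])"
```

```text
6.625 [0.6797 0.0202 0.0029] [ 3.000e-04  7.334e-01 -6.798e-01 -3.000e-04] -0.002778649962409181 [-0.    -0.008 -0.003 -0.008 -0.001  0.002  0.001]
[0.08163244 0.83969342 0.32983371]
```

View pics/a6.png

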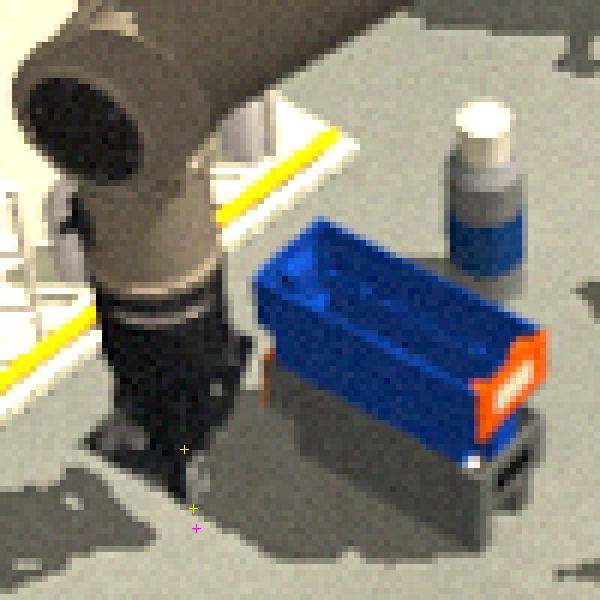

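Call:
move_arm:
  steps:
    - {"fingers": 0,"translation": [0,0,-3],"turn": 0}
    - {"fingers": 0,"translation": [0,0,0],"turn": 0}
    - {"fingers": 0,"translation": [0,0,-2],"turn": 0}
    - {"fingers": 0,"translation": [0,0,0],"turn": 0}

```text
t: 7.18
eef_pos: [0.68, 0.0202, -0.0017]
tool_rot: [0.0, 0.733, -0.68, -0.0]
contact_force: [0.7, -0.1, -0.5]
gripper_width: 0.001
```

```bash
python3 -c "
from h import *
print(get_obs()['contact_force'], onz('side',(221.6,193.6),.0), onz('side',proj('side',[.6797,.0202,.003])[0],0.))
im=read_camera('top'); cv2.imwrite('pics/tt.png',im)"
```

```text
[ 0.74379138 -0.13207414 -0.53472749] [0.69824108 0.00556155] [0.68175974 0.01852234]
```

View pics/tt.png

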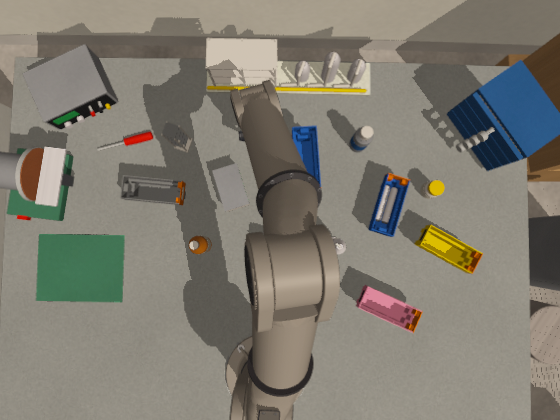

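Call:
move_arm:
  steps:
    - {"fingers": 0,"translation": [0,0,-3],"turn": 0}
    - {"fingers": 0,"translation": [0,0,0],"turn": 0}
    - {"fingers": 0,"translation": [0,0,-3],"turn": 0}
    - {"fingers": 0,"translation": [0,0,0],"turn": 0}

```text
t: 7.72
eef_pos: [0.6798, 0.0202, -0.0079]
tool_rot: [0.0, 0.733, -0.68, -0.0]
contact_force: [0.2, -0.0, 0.2]
gripper_width: 0.001
```

```bash
python3 tip.py pics/a7.png
```

```text
7.725 [ 0.6798  0.0202 -0.0079] [ 2.000e-04  7.334e-01 -6.798e-01 -2.000e-04] 0.0006336446571508237 [ 0.001 -0.004 -0.001 -0.003 -0.002  0.004  0.001]
```

View pics/a7.png

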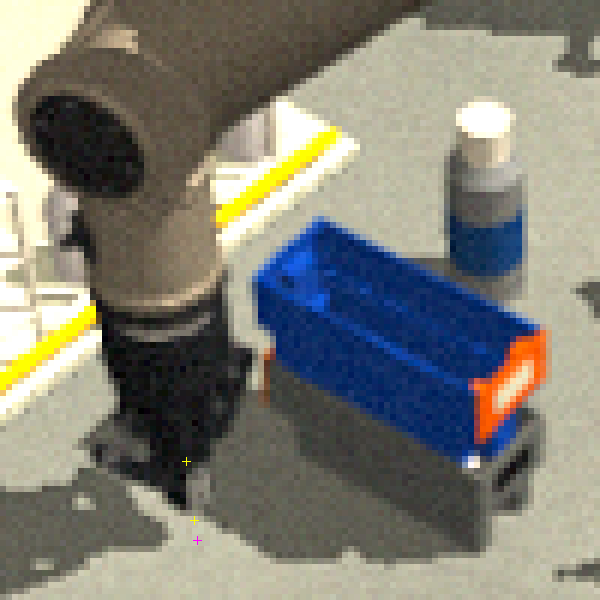

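Call:
move_arm:
  steps:
    - {"fingers": 0,"translation": [0,0,-3],"turn": 0}
    - {"fingers": 0,"translation": [0,0,-2],"turn": 0}
    - {"fingers": 0,"translation": [0,0,0],"turn": 0}

```text
t: 8.15
eef_pos: [0.6798, 0.0202, -0.0129]
tool_rot: [0.0, 0.733, -0.68, -0.0]
contact_force: [-0.3, -0.2, -0.0]
gripper_width: 0.0
```

Call:
move_arm:
  steps:
    - {"fingers": 0,"translation": [0,0,-2],"turn": 0}
    - {"fingers": 0,"translation": [0,0,-2],"turn": 0}
    - {"fingers": 0,"translation": [0,0,0],"turn": 0}

```text
t: 8.52
eef_pos: [0.6798, 0.0203, -0.0168]
tool_rot: [0.0, 0.733, -0.68, -0.0]
contact_force: [0.5, 1.2, -0.4]
gripper_width: 0.001
```

Call:
move_arm:
  steps:
    - {"fingers": 0,"translation": [0,0,-2],"turn": 0}
    - {"fingers": 0,"translation": [0,0,-1],"turn": 0}
    - {"fingers": 0,"translation": [0,0,0],"turn": 0}

```text
t: 8.9
eef_pos: [0.6799, 0.0203, -0.0197]
tool_rot: [0.0, 0.733, -0.68, -0.0]
contact_force: [0.1, -0.1, 0.3]
gripper_width: -0.0
```

Call:
move_arm:
  steps:
    - {"fingers": 0,"translation": [0,0,-1],"turn": 0}
    - {"fingers": 0,"translation": [0,0,-1],"turn": 0}
    - {"fingers": 0,"translation": [0,0,0],"turn": 0}

```text
t: 9.28
eef_pos: [0.6799, 0.0202, -0.0217]
tool_rot: [0.0, 0.733, -0.68, -0.0]
contact_force: [-0.3, 0.0, 0.4]
gripper_width: 0.002
```

Call:
move_arm:
  steps:
    - {"fingers": 0,"translation": [0,0,-1],"turn": 0}
    - {"fingers": 0,"translation": [0,0,-1],"turn": 0}
    - {"fingers": 0,"translation": [0,0,0],"turn": 0}

```text
t: 9.65
eef_pos: [0.6799, 0.0202, -0.0237]
tool_rot: [0.0, 0.733, -0.68, -0.0]
contact_force: [-0.2, -1.1, 0.7]
gripper_width: -0.003
```

```bash
python3 tip.py pics/a8.png
```

```text
9.65 [ 0.6799  0.0202 -0.0237] [ 1.000e-04  7.334e-01 -6.798e-01 -1.000e-04] -0.002719746366187585 [ 0.    -0.001 -0.002 -0.002 -0.001  0.001 -0.   ]
```

View pics/a8.png

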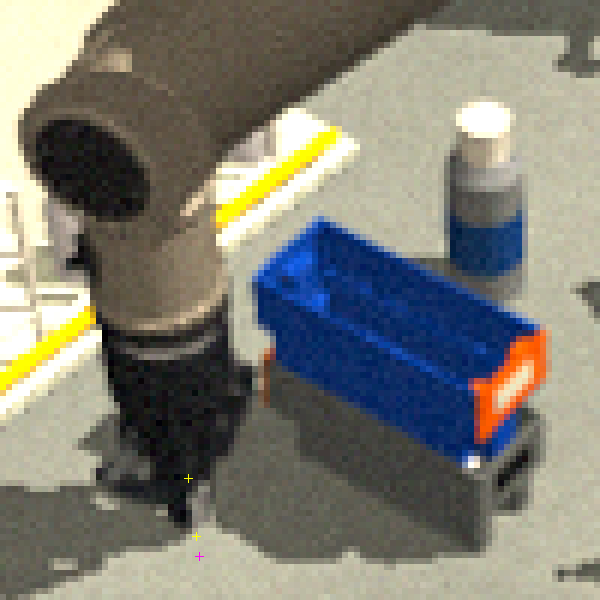

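Call:
move_arm:
  steps:
    - {"fingers": 0,"translation": [0,0,-1],"turn": 0}
    - {"fingers": 0,"translation": [0,0,0],"turn": 0}

```text
t: 9.95
eef_pos: [0.68, 0.0202, -0.0247]
tool_rot: [0.0, 0.733, -0.68, -0.0]
contact_force: [0.7, 0.1, 0.2]
gripper_width: 0.0
```

Call:
move_arm:
  steps:
    - {"fingers": 0,"translation": [0,0,-1],"turn": 0}
    - {"fingers": 0,"translation": [0,0,0],"turn": 0}

```text
t: 10.2
eef_pos: [0.6799, 0.0202, -0.0257]
tool_rot: [0.0, 0.733, -0.68, -0.0]
contact_force: [0.2, -0.0, -0.5]
gripper_width: -0.003
```

Call:
move_arm:
  steps:
    - {"fingers": 0,"translation": [0,0,-1],"turn": 0}
    - {"fingers": 0,"translation": [0,0,0],"turn": 0}

```text
t: 10.45
eef_pos: [0.6799, 0.0202, -0.0267]
tool_rot: [0.0, 0.733, -0.68, -0.0]
contact_force: [-0.6, 0.2, -0.2]
gripper_width: -0.002
```

Call:
move_arm:
  steps:
    - {"fingers": 0,"translation": [0,0,-1],"turn": 0}
    - {"fingers": 0,"translation": [0,0,0],"turn": 0}

```text
t: 10.7
eef_pos: [0.6799, 0.0202, -0.0277]
tool_rot: [0.0, 0.733, -0.68, -0.0]
contact_force: [-0.6, -0.3, -0.7]
gripper_width: -0.002
```

Call:
move_arm:
  steps:
    - {"fingers": 0,"translation": [0,0,-1],"turn": 0}
    - {"fingers": 0,"translation": [0,0,0],"turn": 0}

```text
t: 10.95
eef_pos: [0.6799, 0.0202, -0.0287]
tool_rot: [0.0, 0.733, -0.68, -0.0]
contact_force: [-0.8, 0.3, -0.7]
gripper_width: -0.006
```

Call:
move_arm:
  steps:
    - {"fingers": 0,"translation": [0,0,-1],"turn": 0}
    - {"fingers": 0,"translation": [0,0,0],"turn": 0}

```text
t: 11.2
eef_pos: [0.68, 0.0203, -0.0297]
tool_rot: [0.0, 0.733, -0.68, -0.0]
contact_force: [-0.9, -1.1, -0.8]
gripper_width: -0.0
```

```bash
sed -i 's/b=(190,110,290,210)/b=(200,160,270,225)/; s/fx=6,fy=6/fx=10,fy=10/; s/\*6-.5/*10-.5/; s/\*1.6/*2.2/' tip.py;python3 tip.py pics/a9.png
```

```text
11.2 [ 0.68    0.0203 -0.0297] [ 0.000e+00  7.334e-01 -6.798e-01 -1.000e-04] -0.00036173632513878496 [-0.    -0.002 -0.001 -0.003 -0.     0.001  0.001]
```

View pics/a9.png

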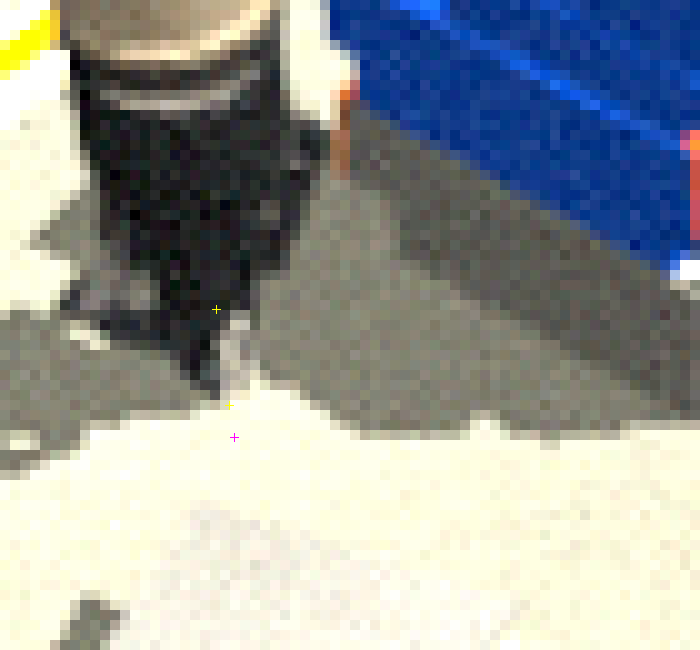

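Call:
move_arm:
  steps:
    - {"fingers": 0,"translation": [0,0,-1],"turn": 0}
    - {"fingers": 0,"translation": [0,0,-1],"turn": 0}

```text
t: 11.5
eef_pos: [0.68, 0.0203, -0.0316]
tool_rot: [0.0, 0.733, -0.68, 0.0]
contact_force: [0.6, 0.7, -0.8]
gripper_width: 0.004
```

Call:
move_arm:
  steps:
    - {"fingers": 0,"translation": [0,0,-1],"turn": 0}
    - {"fingers": 0,"translation": [0,0,-1],"turn": 0}

```text
t: 11.75
eef_pos: [0.68, 0.0202, -0.0337]
tool_rot: [0.0, 0.733, -0.68, -0.0]
contact_force: [-0.3, -0.3, 0.3]
gripper_width: -0.002
```

Call:
move_arm:
  steps:
    - {"fingers": 0,"translation": [0,0,-1],"turn": 0}
    - {"fingers": 0,"translation": [0,0,-1],"turn": 0}

```text
t: 12.0
eef_pos: [0.6801, 0.0203, -0.0353]
tool_rot: [0.0, 0.733, -0.68, -0.0]
contact_force: [-3.4, -0.4, 8.5]
gripper_width: -0.001
```

```bash
python3 tip.py pics/a10.png; python3 -c "
from h import *
print(get_obs()['q'].round(4).tolist(), get_obs()['contact_force'])"
```

```text
12.0 [ 0.6801  0.0203 -0.0353] [ 0.      0.7334 -0.6798 -0.    ] -0.0008023697103376199 [-0.002 -0.001  0.    -0.002 -0.001  0.004 -0.002]
[0.0443, 0.7595, -0.2398, 1.6674, 0.244, 0.7443, -1.8074] [-0.95425526 -0.14005689  3.2115196 ]
```

View pics/a10.png

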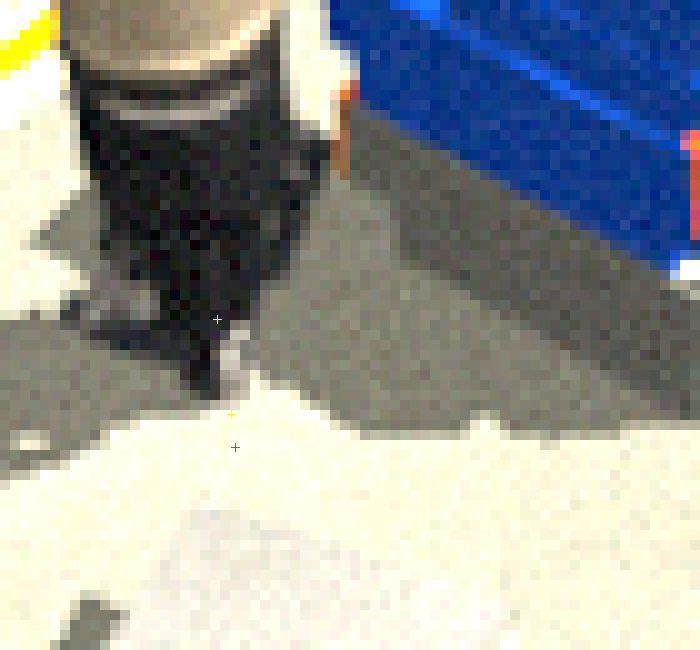

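```bash
python3 -c "
from h import *
print(onz('side',(222.3,199.6),0.), proj('side',[.68,.0203,0]))
print(proj('side',[[.6116,-.1088,.2339],[.6116,-.1088,.2339+.035]]))"
```

```text
[0.67501694 0.02517419] [[222.27374145 198.19905654]]
[[256.63920571 141.66317332]
 [256.26915443 133.91372947]]
```

Call:
move_arm:
  steps:
    - {"fingers": 0,"translation": [0,0,55],"turn": 0}
    - {"fingers": 0,"translation": [0,0,60],"turn": 0}
    - {"fingers": 85,"translation": [0,0,60],"turn": 0}
    - {"fingers": 85,"translation": [-22,-42,30],"turn": 0}
    - {"fingers": 85,"translation": [-22,-42,0],"turn": 0}
    - {"fingers": 85,"translation": [-22,-43,0],"turn": 0}
    - {"fingers": 85,"translation": [0,0,-20],"turn": 0}
    - {"fingers": 85,"translation": [0,0,-20],"turn": 0}
    - {"fingers": 85,"translation": [0,0,0],"turn": 0}

```text
t: 13.18
eef_pos: [0.6126, -0.1067, 0.128]
tool_rot: [0.001, 0.733, -0.68, -0.001]
contact_force: [0.3, 0.2, 0.0]
gripper_width: 0.989
```

Run:
```python
from h import *
o=get_obs(); e=o["eef_pos"]; print(o["t"],e.round(4),o["tool_rot"].round(4),o["gripper_width"])
for c,b in(("side",(220,90,320,190)),("top",(270,100,370,200))):
    im=read_camera(c)
    x=cv2.resize(im[b[1]:b[3],b[0]:b[2]],None,fx=6,fy=6,interpolation=0)
    cv2.imwrite(f"pics/b_{c}.png",np.clip(x.astype(float)*1.6,0,255).astype(np.uint8))
```

```text
13.175 [ 0.6126 -0.1067  0.128 ] [ 0.0009  0.7334 -0.6798 -0.0013] 0.989367139959078
```

View pics/b_side.png

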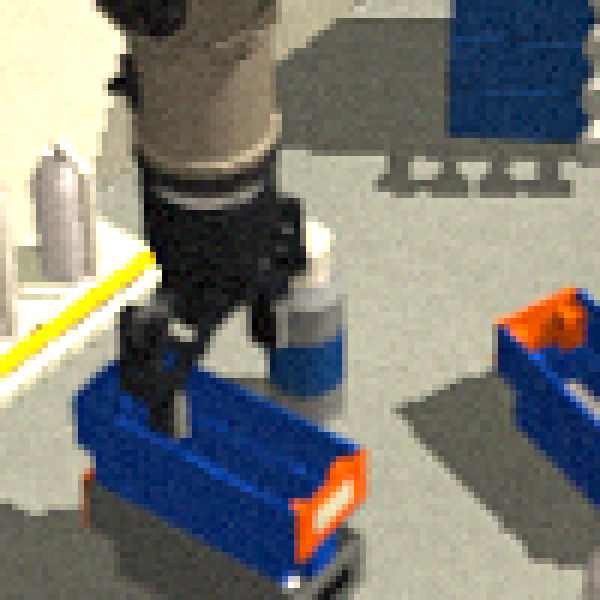

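Call:
move_arm:
  steps:
    - {"fingers": 85,"translation": [0,0,-20],"turn": 0}
    - {"fingers": 85,"translation": [0,0,-20],"turn": 0}
    - {"fingers": 85,"translation": [0,0,-14],"turn": 0}
    - {"fingers": 85,"translation": [0,0,0],"turn": 0}

```text
t: 13.78
eef_pos: [0.6127, -0.1066, 0.0735]
tool_rot: [0.001, 0.733, -0.68, -0.001]
contact_force: [-0.2, 0.8, -0.8]
gripper_width: 0.992
```

Run:
```python
from h import *
for c,b in(("side",(220,90,320,190)),):
    im=read_camera(c)
    x=cv2.resize(im[b[1]:b[3],b[0]:b[2]],None,fx=6,fy=6,interpolation=0)
    cv2.imwrite(f"pics/c_{c}.png",np.clip(x.astype(float)*1.6,0,255).astype(np.uint8))
```

```text
(no output)
```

View pics/c_side.png

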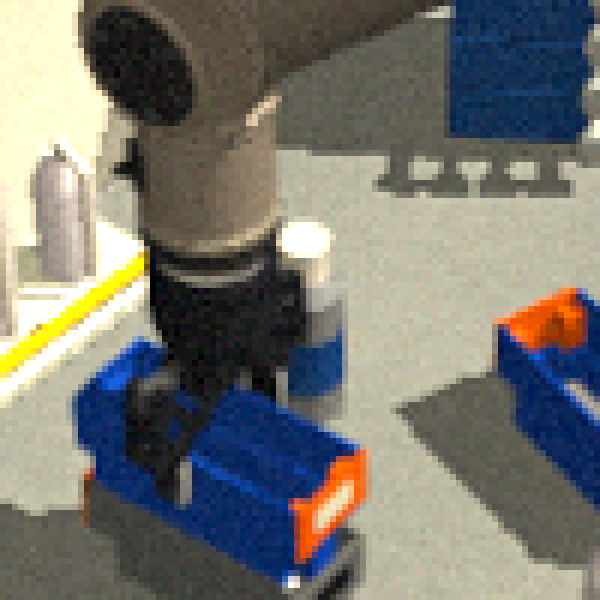

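Call:
move_arm:
  newtons: 40
  steps:
    - {"fingers": 50,"translation": [0,0,0],"turn": 0}
    - {"fingers": 50,"translation": [0,0,0],"turn": 0}
    - {"fingers": 50,"translation": [0,0,0],"turn": 0}
    - {"fingers": 50,"translation": [0,0,0],"turn": 0}

```text
t: 14.32
eef_pos: [0.6147, -0.1065, 0.0762]
tool_rot: [-0.001, 0.733, -0.68, 0.001]
contact_force: [0.0, 2.2, 4.8]
gripper_width: 0.769
```

Call:
move_arm:
  steps:
    - {"fingers": 50,"translation": [0,0,5],"turn": 0}
    - {"fingers": 50,"translation": [0,0,10],"turn": 0}
    - {"fingers": 50,"translation": [0,0,25],"turn": 0}
    - {"fingers": 50,"translation": [0,0,30],"turn": 0}
    - {"fingers": 50,"translation": [0,0,0],"turn": 0}

```text
t: 14.95
eef_pos: [0.6158, -0.1071, 0.1482]
tool_rot: [-0.001, 0.733, -0.68, 0.002]
contact_force: [0.4, 0.2, -2.2]
gripper_width: 0.769
```

Run:
```python
from h import *
for c,b in(("side",(220,60,360,200)),("top",(270,100,370,200))):
    im=read_camera(c)
    x=cv2.resize(im[b[1]:b[3],b[0]:b[2]],None,fx=4,fy=4,interpolation=0)
    cv2.imwrite(f"pics/d_{c}.png",np.clip(x.astype(float)*1.6,0,255).astype(np.uint8))
```

```text
(no output)
```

View pics/d_side.png

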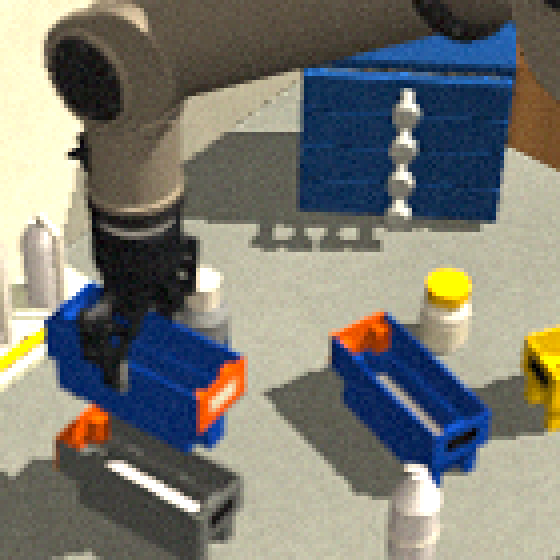

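Call:
move_arm:
  steps:
    - {"fingers": 50,"translation": [0,10,50],"turn": 0.05}
    - {"fingers": 50,"translation": [-10,50,0],"turn": 0.16}
    - {"fingers": 50,"translation": [-10,50,0],"turn": 0.17}
    - {"fingers": 50,"translation": [-10,50,0],"turn": 0.17}
    - {"fingers": 50,"translation": [-10,50,0],"turn": 0.17}
    - {"fingers": 50,"translation": [-10,50,0],"turn": 0.17}
    - {"fingers": 50,"translation": [-10,50,0],"turn": 0.17}
    - {"fingers": 50,"translation": [-10,50,0],"turn": 0.17}
    - {"fingers": 50,"translation": [-10,50,0],"turn": 0.17}
    - {"fingers": 50,"translation": [-6,21,0],"turn": 0.014}

```text
t: 16.3
eef_pos: [0.5256, 0.3273, 0.194]
tool_rot: [-0.0, 0.999, -0.038, -0.002]
contact_force: [0.2, 0.9, -1.9]
gripper_width: 0.764
```

Call:
move_arm:
  steps:
    - {"fingers": 50,"translation": [0,0,0],"turn": 0}
    - {"fingers": 50,"translation": [0,0,0],"turn": 0}

```text
t: 16.55
eef_pos: [0.5287, 0.3219, 0.1945]
tool_rot: [0.001, 0.999, -0.042, -0.0]
contact_force: [-0.7, -1.0, -2.4]
gripper_width: 0.769
```

Run:
```python
from h import *
for c,b in(("side",(120,160,260,310)),("top",(95,130,215,240))):
    im=read_camera(c); cv2.imwrite(f"pics/raw_e_{c}.png",im)
    x=cv2.resize(im[b[1]:b[3],b[0]:b[2]],None,fx=4 if c=="side" else 6,fy=4 if c=="side" else 6,interpolation=0)
    cv2.imwrite(f"pics/e1_{c}.png",np.clip(x.astype(float)*1.6,0,255).astype(np.uint8))
o=get_obs();print(o["eef_pos"].round(4),o["tool_rot"].round(4),o["q"].round(2))
```

```text
[0.529  0.3219 0.195 ] [ 8.000e-04  9.991e-01 -4.230e-02  0.000e+00] [-0.15  0.47 -0.68  1.66  0.32  1.13 -1.  ]
```

View pics/e1_side.png

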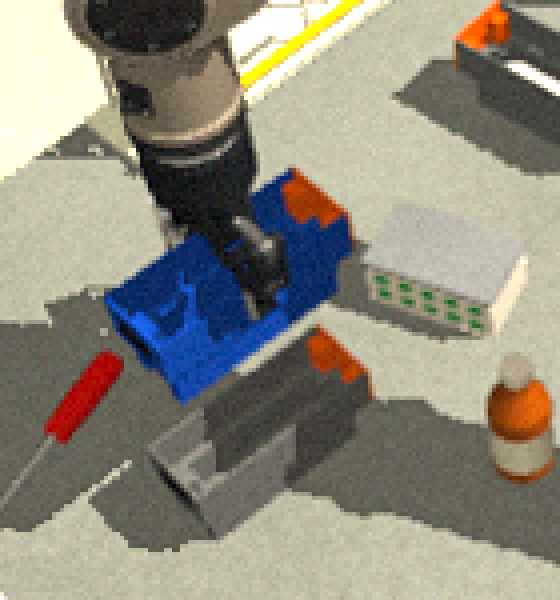

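View pics/e1_top.png

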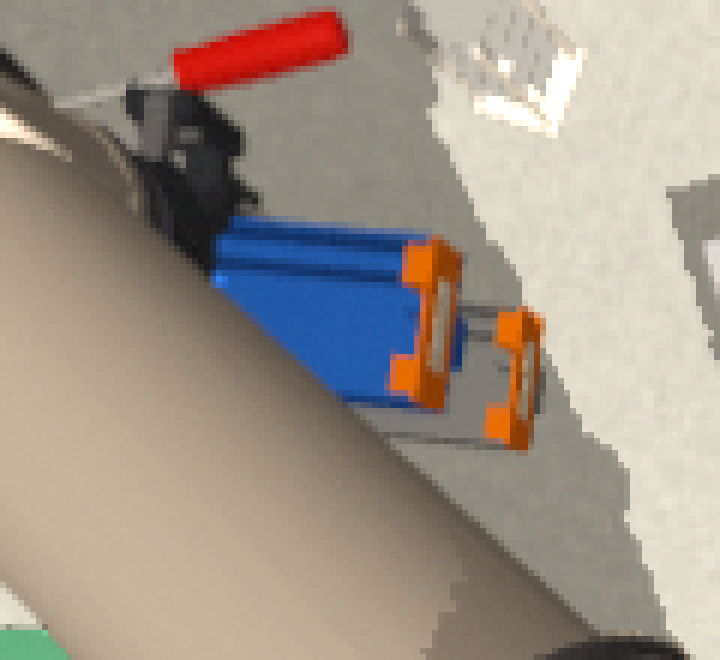

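```bash
cat > orange.py <<'E'
from h import *
def omask(im): 
    h=cv2.cvtColor(im,cv2.COLOR_BGR2HSV); return ((h[...,0]<18)&(h[...,1]>150)&(h[...,2]>60)).astype(np.uint8)
def boxes(x,y,z,yaw):
    B=[]
    for a in((.0825,.085,-.033,.033,.04,.08),(.0705,.0825,.016,.0305,.055,.07),(.0705,.0825,-.0305,-.016,.055,.07)):
        P=np.array([[i,j,k] for i in a[:2] for j in a[2:4] for k in a[4:]]);c,s=np.cos(yaw),np.sin(yaw)
        B.append(np.c_[P[:,0]*c-P[:,1]*s+x,P[:,0]*s+P[:,1]*c+y,P[:,2]+z])
    return B
def osil(c,p,lo,hi):
    w,h=np.array(hi)-lo; b=np.zeros((h*S,w*S),np.uint8)
    for P in boxes(*p):
        hull=cv2.convexHull(((proj(c,P)-lo+.5)*S-.5).astype(np.float32)); cv2.fillPoly(b,[np.round(hull*16).astype(np.int32)],255,shift=4)
    return cv2.resize(b,(w,h),interpolation=cv2.INTER_AREA)/255.
def ofit(c,im,p0,uv,rad=14):
    m=omask(im); n,l,st,ce=cv2.connectedComponentsWithStats(m)
    i=min(range(1,n),key=lambda k:np.hypot(*(ce[k]-uv))+ (100 if st[k][4]<15 else 0)); 
    bb=st[i]; mm=cv2.morphologyEx((l==i).astype(np.uint8),cv2.MORPH_CLOSE,np.ones((3,3)))
    cs,_=cv2.findContours(mm,0,1); z=np.zeros_like(mm); cv2.drawContours(z,cs,-1,1,-1); mm=z
    lo=np.array([bb[0]-8,bb[1]-8]); hi=np.array([bb[0]+bb[2]+8,bb[1]+bb[3]+8])
    T=mm[lo[1]:hi[1],lo[0]:hi[0]].astype(float)
    f=lambda v:np.abs(osil(c,(v[0]/1e3,v[1]/1e3,p0[2],p0[3]),lo,hi)-T).sum()
    v=np.array([p0[0]*1e3,p0[1]*1e3])
    for s in(6,-4,2): v=minimize(f,v,method="Nelder-Mead",options=dict(initial_simplex=v+np.array([[0,0],[s,0],[0,s]]),xatol=.05,fatol=.01)).x
    return v,f(v),T.sum()
E
python3 - <<'E'
from orange import *
im=cv2.imread("pics/raw_e_top.png"); 
e=np.array([.529,.3219]); yb=2*np.arctan2(-.0423,.9991)-np.pi/2; print("blue yaw",yb)
for dz in(-.004,0,.004):
    print("blue",ofit("top",im,(e[0],e[1],.1888+dz,yb),(167,184)))
print("grey",ofit("top",im,(.53,.324,0,-1.652),(181,193)))
im0=cv2.imread("pics/top1.png"); print("grey0",ofit("top",im0,(.53,.324,0,-1.652),(181,193)))
print("be0",ofit("top",im0,(.614,-.107,.07,-3.066),(308,188)), "bf0",ofit("top",im0,(.499,-.353,0,-.29),(395,178)))
E
```

```text
blue yaw -1.6554219952677163
blue (array([530.02174067, 318.11888494]), np.float64(39.207843137254905), np.float64(180.0))
blue (array([529.62781715, 317.00167313]), np.float64(40.168627450980395), np.float64(180.0))
blue (array([528.95593452, 315.92500534]), np.float64(41.33725490196078), np.float64(180.0))
grey (array([529.42652607, 326.7278862 ]), np.float64(18.556862745098037), np.float64(136.0))
grey0 (array([529.83160663, 326.76244819]), np.float64(20.87843137254902), np.float64(140.0))
be0 (array([ 614.33673096, -107.35678101]), np.float64(42.06666666666666), np.float64(89.0)) bf0 (array([ 497.59945679, -353.68403625]), np.float64(39.45882352941177), np.float64(122.0))
```

```bash
cat > oov.py <<'E'
from orange import *
def oov(im,c,ps,b,f,fn):
    x=cv2.resize(im[b[1]:b[3],b[0]:b[2]],None,fx=f,fy=f,interpolation=0); x=np.clip(x.astype(float)*1.4,0,255).astype(np.uint8)
    for p in ps:
        for P in boxes(*p):
            q=(proj(c,P)-[b[0],b[1]]+.5)*f-.5
            for i,j in((0,1),(0,2),(0,4),(1,3),(1,5),(2,3),(2,6),(3,7),(4,5),(4,6),(5,7),(6,7)):
                cv2.line(x,tuple(np.round(q[i]).astype(int).tolist()),tuple(np.round(q[j]).astype(int).tolist()),(0,255,0) if 5 in(i,j) or 7 in (i,j) else (255,255,0),1)
    cv2.imwrite(fn,x)
E
python3 - <<'E'
from oov import *
im=cv2.imread("pics/raw_e_top.png")
oov(im,"top",[(.5296,.317,.1888,-1.655),(.5294,.3267,0,-1.652)],(155,160,195,210),14,"pics/o1.png")
E
```

```text
(no output)
```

View pics/o1.png

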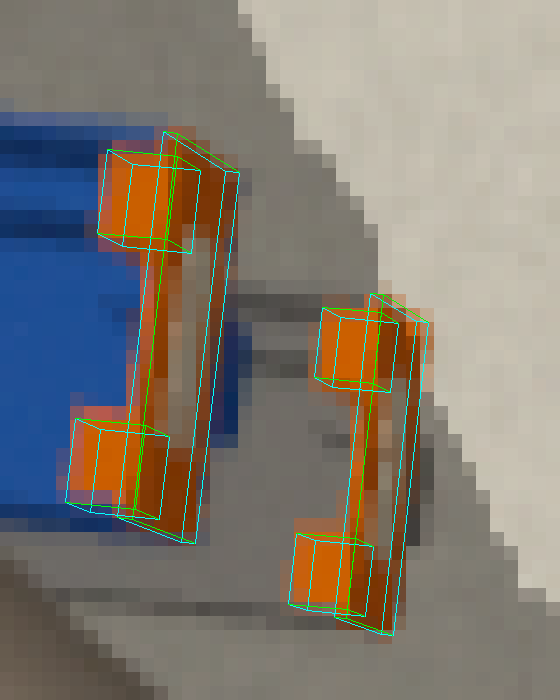

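Call:
move_arm:
  steps:
    - {"fingers": 50,"translation": [0,9,-15],"turn": 0.002}
    - {"fingers": 50,"translation": [0,0,-30],"turn": 0}
    - {"fingers": 50,"translation": [0,0,-30],"turn": 0}
    - {"fingers": 50,"translation": [0,0,-20],"turn": 0}
    - {"fingers": 50,"translation": [0,0,0],"turn": 0}
    - {"fingers": 50,"translation": [0,0,0],"turn": 0}

```text
t: 17.4
eef_pos: [0.5286, 0.3339, 0.1013]
tool_rot: [-0.001, 0.999, -0.04, 0.001]
contact_force: [1.0, -0.1, -1.6]
gripper_width: 0.766
```

Run:
```python
from oov import *
o=get_obs();e=o["eef_pos"];print(e.round(4),o["tool_rot"].round(4))
im=read_camera("top"); cv2.imwrite("pics/raw_f_top.png",im); ims=read_camera("side"); cv2.imwrite("pics/raw_f_side.png",ims)
x=cv2.resize(ims[170:310,130:250],None,fx=5,fy=5,interpolation=0)[:600]
cv2.imwrite("pics/f_side.png",np.clip(x.astype(float)*1.6,0,255).astype(np.uint8))
zb=e[2]-.0762+.07
q=o["tool_rot"]; yb=2*np.arctan2(q[2],q[1])-np.pi/2; print(zb,yb)
b=ofit("top",im,(e[0],e[1],zb,yb),(173,190)); print(b)
g=ofit("top",im,(.5294,.3267,0,-1.652),(182,194)); print(g)
oov(im,"top",[(e[0],e[1],zb,yb),(.5294,.3267,0,-1.652)],(155,160,195,210),12,"pics/o2.png")
```

```text
[0.5286 0.3339 0.1013] [-6.000e-04  9.992e-01 -3.960e-02  5.000e-04]
0.09512369796449081 -1.6499267795384474
(array([529.68137012, 328.94876755]), np.float64(27.72549019607843), np.float64(153.0))
(array([529.44627633, 326.68292971]), np.float64(18.023529411764706), np.float64(136.0))
```

View pics/o2.png

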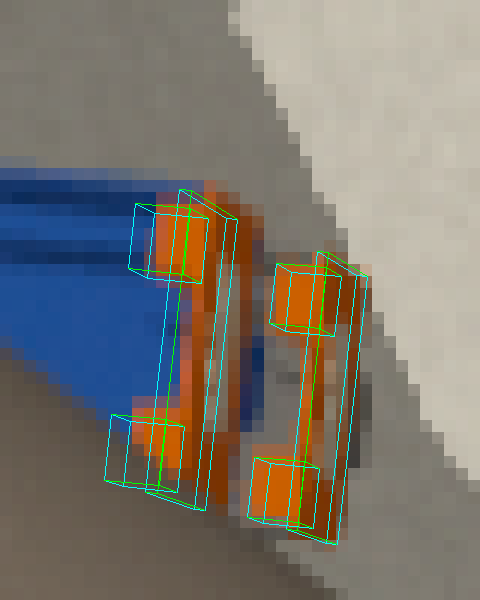

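View pics/f_side.png

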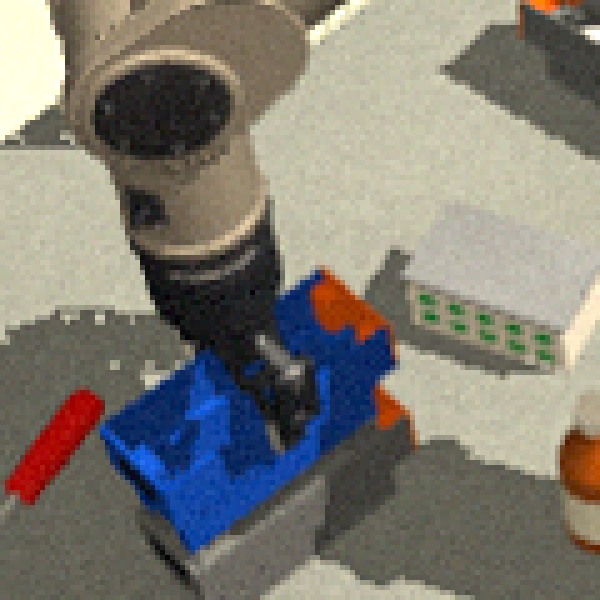

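Call:
move_arm:
  steps:
    - {"fingers": 50,"translation": [0,-2,0],"turn": 0}
    - {"fingers": 50,"translation": [0,0,0],"turn": 0}
    - {"fingers": 50,"translation": [0,0,0],"turn": 0}

```text
t: 17.88
eef_pos: [0.5281, 0.3312, 0.1007]
tool_rot: [-0.0, 0.999, -0.04, 0.0]
contact_force: [-0.2, 0.3, -1.5]
gripper_width: 0.766
```

```bash
cat > chk.py <<'E'
from oov import *
import sys
o=get_obs();e=o["eef_pos"];print(o["t"],e.round(4),o["tool_rot"].round(4),o["contact_force"].round(1))
im=read_camera("top"); 
zb=e[2]-.0762+.07
q=o["tool_rot"]; yb=2*np.arctan2(q[2],q[1])-np.pi/2; print(zb,yb)
b=ofit("top",im,(e[0],e[1],zb,yb),(175,191)); print(b)
g=ofit("top",im,(.5294,.3267,0,-1.652),(182,194)); print(g)
oov(im,"top",[(b[0][0]/1e3,b[0][1]/1e3,zb,yb),(g[0][0]/1e3,g[0][1]/1e3,0,-1.652)],(155,160,195,210),12,sys.argv[1])
E
python3 chk.py pics/o3.png
```

```text
17.875 [0.5281 0.3312 0.1007] [-1.000e-04  9.992e-01 -3.960e-02  2.000e-04] [-0.2  0.3 -1.5]
0.09445149784494751 -1.6499394678132744
(array([529.1574986 , 324.88730651]), np.float64(200.7137254901961), np.float64(341.0))
(array([529.75256195, 328.06411667]), np.float64(209.37254901960785), np.float64(341.0))
```

View pics/o3.png

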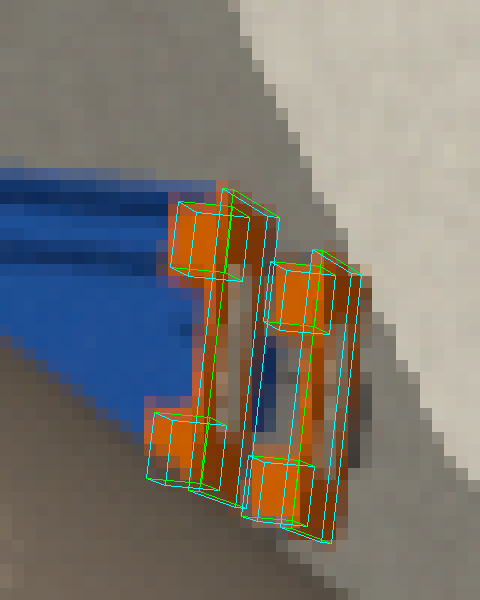

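Call:
move_arm:
  steps:
    - {"fingers": 50,"translation": [0,0,-6],"turn": 0}
    - {"fingers": 50,"translation": [0,0,-5],"turn": 0}
    - {"fingers": 50,"translation": [0,0,-4],"turn": 0}
    - {"fingers": 50,"translation": [0,0,-3],"turn": 0}
    - {"fingers": 50,"translation": [0,0,0],"turn": 0}

```text
t: 18.55
eef_pos: [0.5279, 0.3312, 0.0821]
tool_rot: [0.0, 0.999, -0.039, -0.0]
contact_force: [0.8, -0.5, -0.7]
gripper_width: 0.768
```

Call:
move_arm:
  steps:
    - {"fingers": 50,"translation": [0,0,-3],"turn": 0}
    - {"fingers": 50,"translation": [0,0,-3],"turn": 0}
    - {"fingers": 50,"translation": [0,0,-3],"turn": 0}
    - {"fingers": 50,"translation": [0,0,0],"turn": 0}

```text
t: 19.05
eef_pos: [0.5278, 0.3311, 0.0731]
tool_rot: [0.0, 0.999, -0.039, -0.0]
contact_force: [1.0, -0.0, -1.6]
gripper_width: 0.763
```

Call:
move_arm:
  steps:
    - {"fingers": 50,"translation": [0,0,-4],"turn": 0}
    - {"fingers": 50,"translation": [0,0,-4],"turn": 0}
    - {"fingers": 50,"translation": [0,0,-4],"turn": 0}
    - {"fingers": 50,"translation": [0,0,0],"turn": 0}

```text
t: 19.55
eef_pos: [0.5278, 0.331, 0.0609]
tool_rot: [0.0, 0.999, -0.039, -0.0]
contact_force: [0.5, -0.9, -1.1]
gripper_width: 0.766
```

Run:
```python
from oov import *
ims=read_camera("side"); x=cv2.resize(ims[170:310,130:250],None,fx=5,fy=5,interpolation=0)[:600]
cv2.imwrite("pics/g_side.png",np.clip(x.astype(float)*1.6,0,255).astype(np.uint8))
```

```text
(no output)
```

View pics/g_side.png

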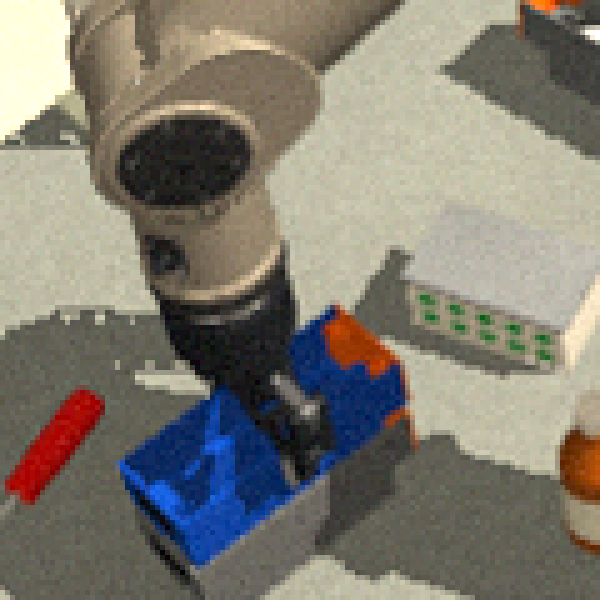

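Call:
move_arm:
  steps:
    - {"fingers": 50,"translation": [0,0,-4],"turn": 0}
    - {"fingers": 50,"translation": [0,0,-4],"turn": 0}
    - {"fingers": 50,"translation": [0,0,-2],"turn": 0}
    - {"fingers": 50,"translation": [0,0,-2],"turn": 0}
    - {"fingers": 50,"translation": [0,0,0],"turn": 0}

```text
t: 20.23
eef_pos: [0.528, 0.3312, 0.0493]
tool_rot: [0.0, 0.999, -0.039, -0.0]
contact_force: [0.9, -0.6, -2.1]
gripper_width: 0.766
```

Call:
move_arm:
  steps:
    - {"fingers": 50,"translation": [0,0,-1],"turn": 0}
    - {"fingers": 50,"translation": [0,0,-1],"turn": 0}
    - {"fingers": 50,"translation": [0,0,0],"turn": 0}

```text
t: 20.6
eef_pos: [0.5291, 0.3314, 0.0484]
tool_rot: [-0.0, 0.999, -0.04, 0.001]
contact_force: [1.4, -2.2, 6.0]
gripper_width: 0.768
```

Call:
move_arm:
  steps:
    - {"fingers": 50,"translation": [0,0,-1],"turn": 0}
    - {"fingers": 50,"translation": [0,0,0],"turn": 0}

```text
t: 20.85
eef_pos: [0.5295, 0.3313, 0.0483]
tool_rot: [-0.0, 0.999, -0.04, 0.001]
contact_force: [-0.8, -3.9, 11.5]
gripper_width: 0.767
```

Run:
```python
from ov import *
im={c:read_camera(c) for c in C}
P=[(.5295,.3267,.04,-1.652),(.5295,.3267,0,-1.652)]
overlay(im["side"],"side",P,(140,220,230,310),7,"pics/h_side.png")
```

```text
(no output)
```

View pics/h_side.png

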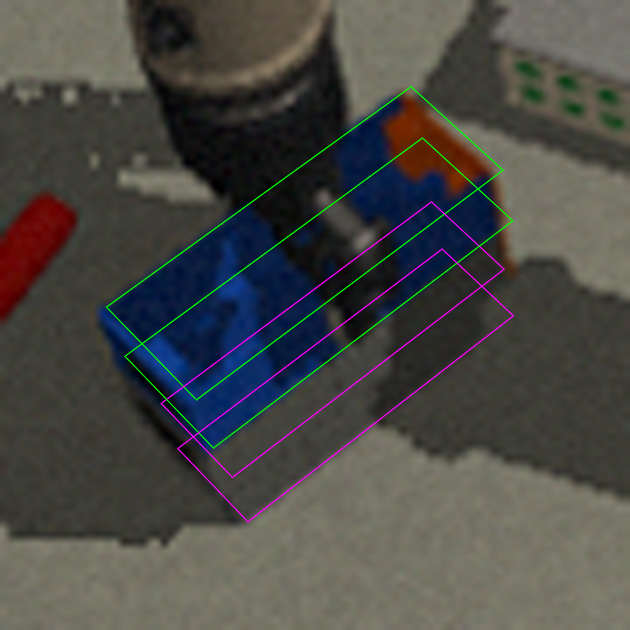

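Call:
move_arm:
  steps:
    - {"fingers": 72,"translation": [0,0,1],"turn": 0}
    - {"fingers": 85,"translation": [0,0,0],"turn": 0}
    - {"fingers": 85,"translation": [0,0,0],"turn": 0}
    - {"fingers": 85,"translation": [0,0,0],"turn": 0}
    - {"fingers": 85,"translation": [0,0,25],"turn": 0}
    - {"fingers": 85,"translation": [0,0,50],"turn": 0}
    - {"fingers": 85,"translation": [0,0,50],"turn": 0}
    - {"fingers": 85,"translation": [0,-30,30],"turn": 0.1}

```text
t: 21.95
eef_pos: [0.5278, 0.3044, 0.2055]
tool_rot: [-0.002, 1.0, 0.014, 0.001]
contact_force: [0.8, -0.7, 0.1]
gripper_width: 0.993
```

Call:
move_arm:
  steps:
    - {"fingers": 85,"translation": [0,-50,0],"turn": 0.17}
    - {"fingers": 85,"translation": [0,-55,0],"turn": 0.17}
    - {"fingers": 85,"translation": [0,-55,0],"turn": 0.17}
    - {"fingers": 85,"translation": [0,-55,0],"turn": 0.17}
    - {"fingers": 85,"translation": [0,-55,0],"turn": 0.17}
    - {"fingers": 85,"translation": [0,-55,0],"turn": 0.17}
    - {"fingers": 85,"translation": [0,-55,0],"turn": 0.17}
    - {"fingers": 85,"translation": [0,0,0],"turn": 0}

```text
t: 22.95
eef_pos: [0.5274, -0.0849, 0.2016]
tool_rot: [0.0, 0.824, 0.566, -0.001]
contact_force: [-1.0, -0.1, -0.2]
gripper_width: 0.995
```

Run:
```python
from ov import *
from orange import *
im={c:read_camera(c) for c in C}
for c in C: cv2.imwrite(f"pics/i_{c}.png",im[c])
P=[(.5295,.3267,.04,-1.652)]
overlay(im["side"],"side",[],(130,210,240,310),5,"pics/i1.png")
overlay(im["top"],"top",P,(105,150,205,225),6,"pics/i2.png")
o=get_obs();print(o["t"],o["eef_pos"].round(4),o["tool_rot"].round(3))
```

```text
23.05 [ 0.5279 -0.079   0.2023] [-0.     0.823  0.568  0.   ]
```

View pics/i1.png

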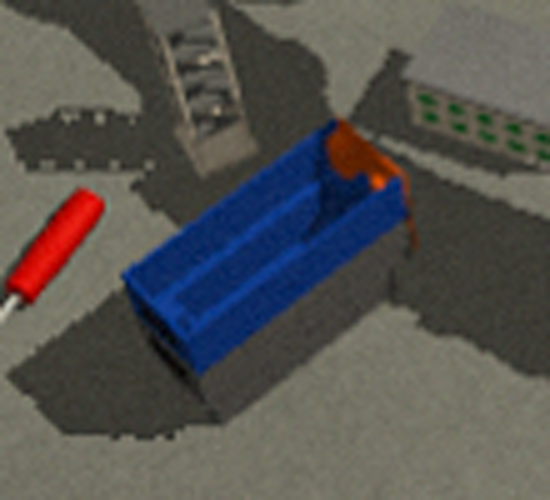

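View pics/i2.png

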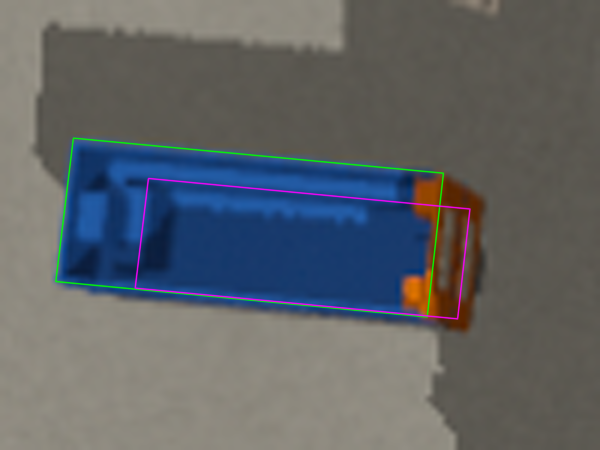

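View pics/i_top.png

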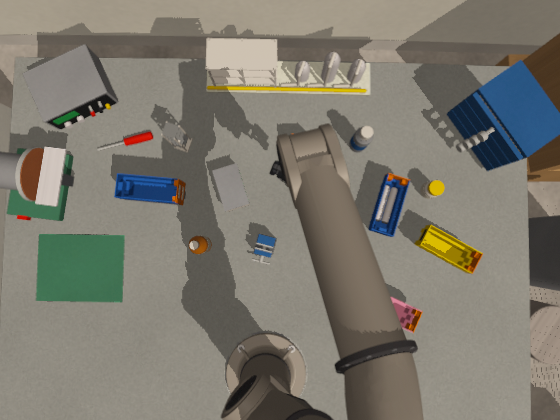

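Run:
```python
from oov import *
a=cv2.imread("pics/side1.png");b=cv2.imread("pics/i_side.png")
bx=(215,125,310,215)
f=4
x=np.hstack([cv2.resize(i[bx[1]:bx[3],bx[0]:bx[2]],None,fx=f,fy=f,interpolation=0) for i in(a,b)])
cv2.imwrite("pics/j.png",np.clip(x.astype(float)*1.8,0,255).astype(np.uint8))
top=cv2.imread("pics/i_top.png"); side=b
print("bf",ofit("top",top,(.498,-.353,0,-.29),(395,178)), ofit("side",side,(.498,-.35,0,-.29),(306,148)))
print("bf0",ofit("top",cv2.imread("pics/top1.png"),(.498,-.353,0,-.29),(395,178)), ofit("side",a,(.498,-.35,0,-.29),(306,148)))
```

```text
bf (array([ 497.63772583, -353.47236633]), np.float64(39.490196078431374), np.float64(121.0)) (array([ 496.18945312, -349.25878906]), np.float64(45.23921568627451), np.float64(90.0))
bf0 (array([ 497.60205078, -353.68676758]), np.float64(39.45882352941177), np.float64(122.0)) (array([ 496.3125 , -351.03125]), np.float64(46.909803921568624), np.float64(90.0))
```

View pics/j.png

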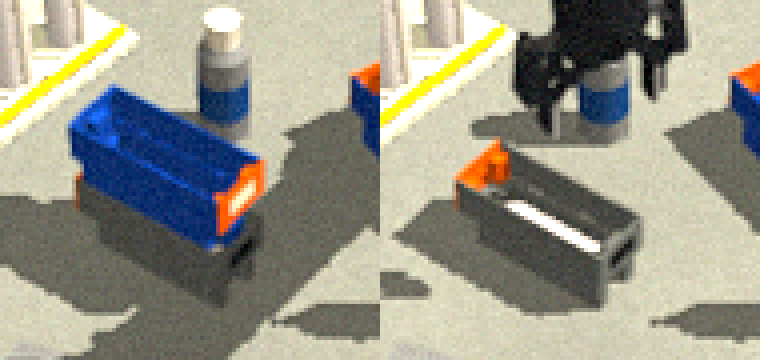

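Call:
move_arm:
  steps:
    - {"fingers": 85,"translation": [-6,-55,0],"turn": 0.03}
    - {"fingers": 85,"translation": [-6,-55,0],"turn": 0.042}
    - {"fingers": 85,"translation": [-6,-55,0],"turn": 0}
    - {"fingers": 85,"translation": [-6,-55,-20],"turn": 0}
    - {"fingers": 85,"translation": [-6,-54,-40],"turn": 0}
    - {"fingers": 85,"translation": [0,0,-50],"turn": 0}
    - {"fingers": 85,"translation": [0,0,0],"turn": 0}

```text
t: 23.92
eef_pos: [0.4967, -0.3457, 0.0922]
tool_rot: [-0.004, 0.801, 0.599, -0.001]
contact_force: [-0.5, 0.4, 0.4]
gripper_width: 0.995
```

Run:
```python
from h import *
o=get_obs();print(o["t"],o["eef_pos"].round(4),o["tool_rot"].round(4))
for c,b in(("side",(260,70,400,210)),("top",(350,150,450,250))):
    im=read_camera(c)
    x=cv2.resize(im[b[1]:b[3],b[0]:b[2]],None,fx=4,fy=4,interpolation=0)
    cv2.imwrite(f"pics/k_{c}.png",np.clip(x.astype(float)*1.6,0,255).astype(np.uint8))
```

```text
23.925 [ 0.4967 -0.3457  0.0922] [-3.700e-03  8.007e-01  5.991e-01 -8.000e-04]
```

View pics/k_side.png

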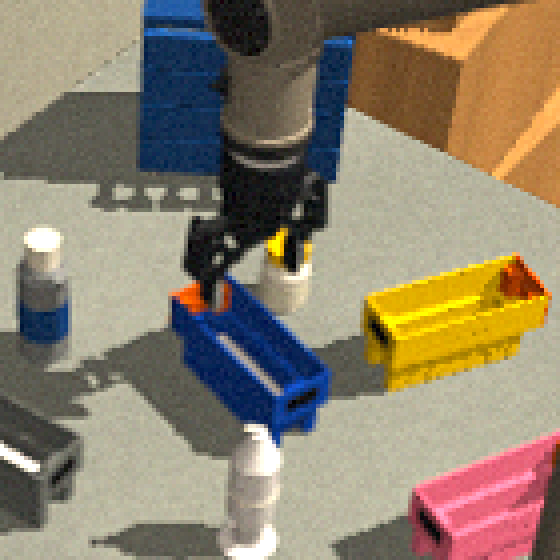

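View pics/k_top.png

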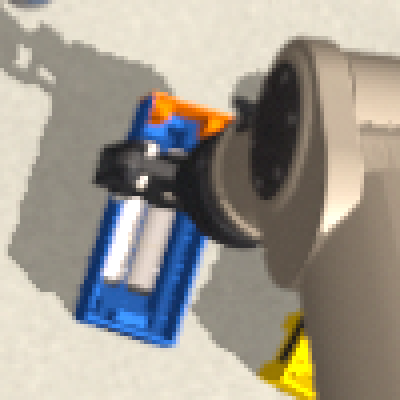

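Call:
move_arm:
  steps:
    - {"fingers": 85,"translation": [0,0,-20],"turn": 0}
    - {"fingers": 85,"translation": [0,0,0],"turn": 0}

```text
t: 24.28
eef_pos: [0.4984, -0.348, 0.0752]
tool_rot: [-0.0, 0.801, 0.599, -0.0]
contact_force: [0.6, -0.2, -0.6]
gripper_width: 0.995
```

Call:
move_arm:
  steps:
    - {"fingers": 85,"translation": [0,-5,0],"turn": 0}
    - {"fingers": 85,"translation": [0,0,-25],"turn": 0}
    - {"fingers": 85,"translation": [0,0,-25],"turn": 0}
    - {"fingers": 85,"translation": [0,0,-20],"turn": 0}
    - {"fingers": 85,"translation": [0,0,0],"turn": 0}

```text
t: 24.9
eef_pos: [0.4976, -0.3535, 0.0043]
tool_rot: [-0.001, 0.801, 0.598, -0.0]
contact_force: [0.0, 0.1, -0.6]
gripper_width: 0.995
```

Run:
```python
from h import *
o=get_obs();print(o["t"],o["eef_pos"].round(4),o["tool_rot"].round(4))
for c,b in(("side",(270,90,370,190)),):
    im=read_camera(c)
    x=cv2.resize(im[b[1]:b[3],b[0]:b[2]],None,fx=6,fy=6,interpolation=0)
    cv2.imwrite(f"pics/l_{c}.png",np.clip(x.astype(float)*1.6,0,255).astype(np.uint8))
```

```text
24.9 [ 0.4976 -0.3535  0.0043] [-1.100e-03  8.012e-01  5.984e-01 -4.000e-04]
```

View pics/l_side.png

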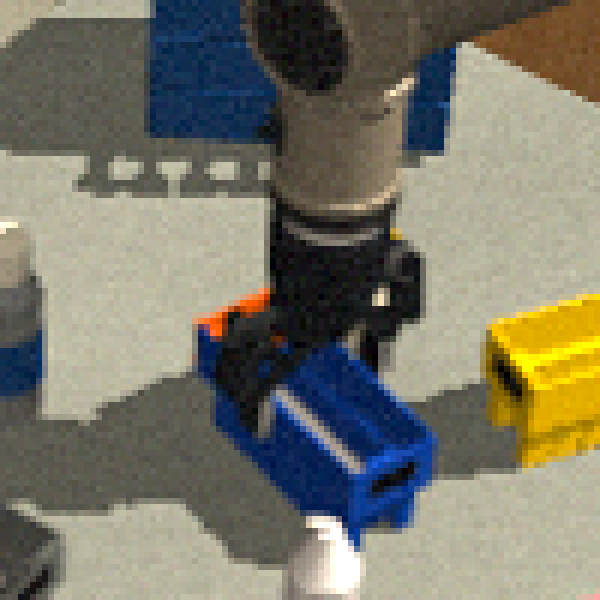

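Call:
move_arm:
  newtons: 60
  steps:
    - {"fingers": 50,"translation": [0,0,0],"turn": 0}
    - {"fingers": 50,"translation": [0,0,0],"turn": 0}
    - {"fingers": 50,"translation": [0,0,0],"turn": 0}
    - {"fingers": 50,"translation": [0,0,0],"turn": 0}

```text
t: 25.45
eef_pos: [0.4998, -0.3537, 0.0069]
tool_rot: [0.001, 0.801, 0.599, 0.001]
contact_force: [-0.9, 1.8, 6.5]
gripper_width: 0.761
```

Call:
move_arm:
  steps:
    - {"fingers": 50,"translation": [0,0,4],"turn": 0}
    - {"fingers": 50,"translation": [0,0,6],"turn": 0}
    - {"fingers": 50,"translation": [0,0,10],"turn": 0}
    - {"fingers": 50,"translation": [0,0,0],"turn": 0}

```text
t: 25.95
eef_pos: [0.4991, -0.3542, 0.0265]
tool_rot: [0.001, 0.801, 0.598, 0.0]
contact_force: [0.1, -0.4, -2.5]
gripper_width: 0.767
```

Run:
```python
from h import *
o=get_obs();print(o["t"],o["eef_pos"].round(4),o["tool_rot"].round(4))
for c,b in(("side",(270,90,370,190)),):
    im=read_camera(c)
    x=cv2.resize(im[b[1]:b[3],b[0]:b[2]],None,fx=6,fy=6,interpolation=0)
    cv2.imwrite(f"pics/m_{c}.png",np.clip(x.astype(float)*1.6,0,255).astype(np.uint8))
```

```text
25.95 [ 0.4991 -0.3542  0.0265] [8.000e-04 8.012e-01 5.983e-01 3.000e-04]
```

View pics/m_side.png

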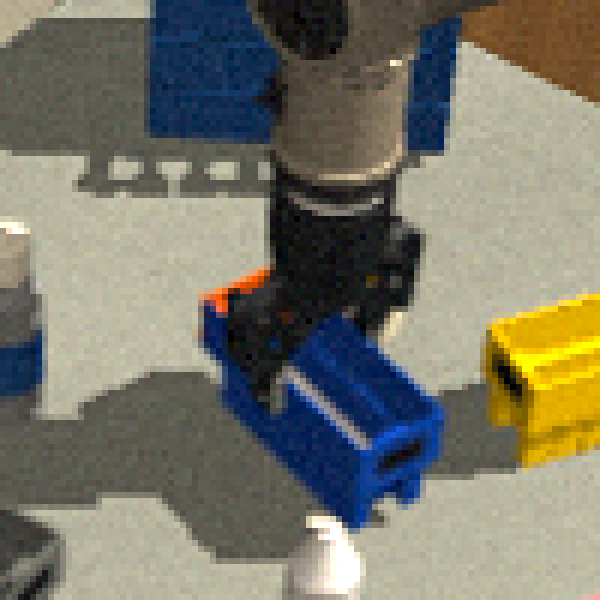

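Call:
move_arm:
  steps:
    - {"fingers": 50,"translation": [0,0,30],"turn": 0}
    - {"fingers": 50,"translation": [0,0,45],"turn": 0}
    - {"fingers": 50,"translation": [0,0,45],"turn": 0}
    - {"fingers": 50,"translation": [0,0,45],"turn": -0.1}
    - {"fingers": 50,"translation": [5,10,0],"turn": -0.16}
    - {"fingers": 50,"translation": [8,17,0],"turn": -0.16}
    - {"fingers": 50,"translation": [8,17,0],"turn": -0.16}
    - {"fingers": 50,"translation": [8,17,0],"turn": -0.16}
    - {"fingers": 50,"translation": [8,17,0],"turn": -0.16}
    - {"fingers": 50,"translation": [8,17,0],"turn": -0.16}

```text
t: 27.25
eef_pos: [0.5433, -0.258, 0.19]
tool_rot: [-0.0, 0.994, 0.109, -0.0]
contact_force: [-0.3, -0.3, -2.8]
gripper_width: 0.761
```

Call:
move_arm:
  steps:
    - {"fingers": 50,"translation": [8,17,0],"turn": -0.16}
    - {"fingers": 50,"translation": [8,17,0],"turn": -0.16}
    - {"fingers": 50,"translation": [8,17,0],"turn": -0.16}
    - {"fingers": 50,"translation": [8,17,0],"turn": -0.16}
    - {"fingers": 50,"translation": [8,17,0],"turn": -0.16}
    - {"fingers": 50,"translation": [8,17,0],"turn": -0.16}
    - {"fingers": 50,"translation": [8,17,0],"turn": -0.16}
    - {"fingers": 50,"translation": [8,17,0],"turn": -0.16}
    - {"fingers": 50,"translation": [7,16,0],"turn": -0.16}
    - {"fingers": 50,"translation": [0,0,0],"turn": 0}

```text
t: 28.5
eef_pos: [0.6146, -0.1045, 0.1901]
tool_rot: [-0.0, 0.822, -0.57, -0.0]
contact_force: [0.3, -1.2, -2.0]
gripper_width: 0.766
```

Call:
move_arm:
  steps:
    - {"fingers": 50,"translation": [0,-2,0],"turn": -0.16}
    - {"fingers": 50,"translation": [0,0,0],"turn": -0.122}
    - {"fingers": 50,"translation": [0,0,-20],"turn": 0}
    - {"fingers": 50,"translation": [0,0,-20],"turn": 0}
    - {"fingers": 50,"translation": [0,0,0],"turn": 0}
    - {"fingers": 50,"translation": [0,0,0],"turn": 0}

```text
t: 29.25
eef_pos: [0.6147, -0.1095, 0.151]
tool_rot: [-0.0, 0.732, -0.681, 0.0]
contact_force: [0.1, 0.4, -3.1]
gripper_width: 0.764
```

```bash
cat > chk2.py <<'E'
from oov import *
import sys
o=get_obs();e=o["eef_pos"];q=o["tool_rot"];print(o["t"],e.round(4),q.round(4),o["contact_force"].round(1))
yb=2*np.arctan2(q[2],q[1])-np.pi/2; zb=e[2]-.0069; print("z,yaw",zb,yb)
ims=read_camera("side"); cv2.imwrite(sys.argv[1].replace(".png","_raw.png"),ims); top=read_camera("top"); cv2.imwrite(sys.argv[1].replace(".png","_rawt.png"),top)
a=cv2.imread("pics/side1.png")
p0=proj("side",[e[0]-.085,e[1],zb+.06])[0]
r0=ofit("side",a,(.614,-.107,.07,-3.066),(274,176)); r1=ofit("side",ims,(e[0],e[1],zb,yb),p0)
print("be initial",r0,"bf now",r1)
oov(ims,"side",[(r1[0][0]/1e3,r1[0][1]/1e3,zb,yb)],(210,100,310,210),7,sys.argv[1])
oov(a,"side",[(r0[0][0]/1e3,r0[0][1]/1e3,.07,-3.066)],(255,150,295,190),12,sys.argv[1].replace(".png","_i.png"))
oov(top,"top",[],(275,100,375,200),6,sys.argv[1].replace(".png","_t.png"))
E
python3 chk2.py pics/n1.png
```

```text
29.25 [ 0.6147 -0.1095  0.151 ] [-1.000e-04  7.323e-01 -6.810e-01  3.000e-04] [ 0.1  0.4 -3.1]
z,yaw 0.14413908199738473 -3.069016173229894
be initial (array([ 614.45050621, -103.94364071]), np.float64(20.937254901960785), np.float64(114.0)) bf now (array([ 620.42661912, -109.63569806]), np.float64(24.098039215686274), np.float64(122.0))
```

View pics/n1.png

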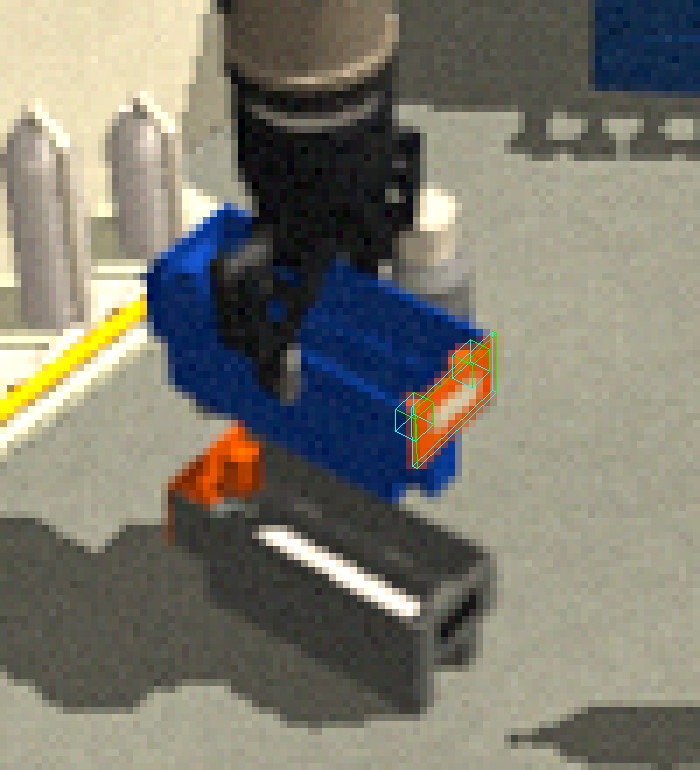

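View pics/n1_i.png

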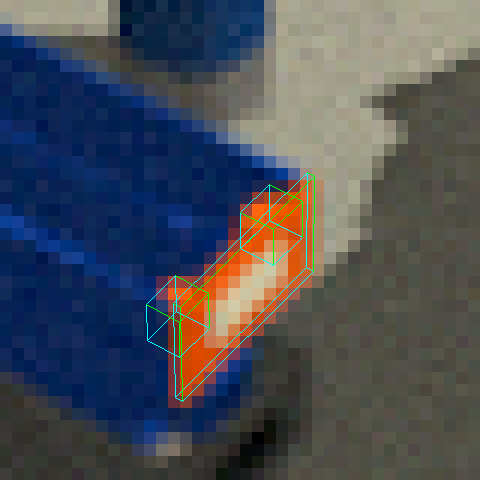

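View pics/n1_t.png

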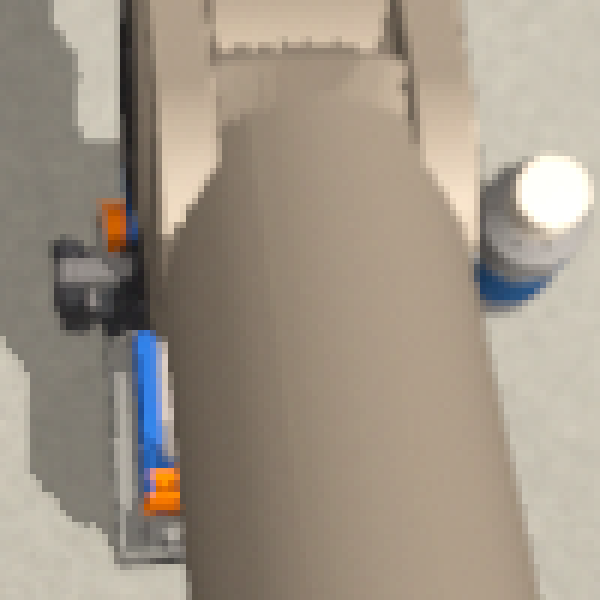

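Run:
```python
from oov import *
t=cv2.imread("pics/n1_rawt.png"); t0=cv2.imread("pics/top1.png")
oov(t,"top",[(.6147,-.1095,.144,-3.069)],(288,165,318,200),14,"pics/p1.png")
oov(t0,"top",[(.6143,-.1074,.07,-3.066)],(288,165,328,200),14,"pics/p2.png")
a=cv2.imread("pics/p1.png");b=cv2.imread("pics/p2.png"); cv2.imwrite("pics/p12.png",cv2.resize(np.hstack([a,b]),None,fx=.8,fy=.8,interpolation=cv2.INTER_AREA))
```

```text
(no output)
```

View pics/p12.png

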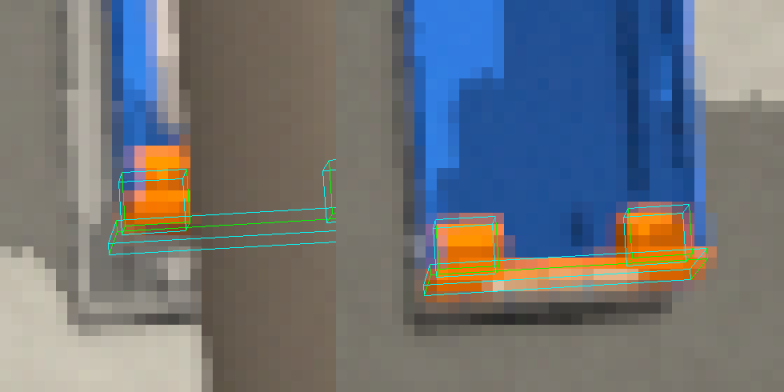

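Call:
move_arm:
  steps:
    - {"fingers": 50,"translation": [-5,4,-15],"turn": 0}
    - {"fingers": 50,"translation": [0,0,-25],"turn": 0}
    - {"fingers": 50,"translation": [0,0,-12],"turn": 0}
    - {"fingers": 50,"translation": [0,0,0],"turn": 0}
    - {"fingers": 50,"translation": [0,0,0],"turn": 0}

```text
t: 29.98
eef_pos: [0.6101, -0.1047, 0.0991]
tool_rot: [-0.0, 0.732, -0.681, 0.0]
contact_force: [0.2, -0.4, -1.1]
gripper_width: 0.769
```

```bash
python3 chk2.py pics/n2.png
python3 - <<'E'
from oov import *
t=cv2.imread("pics/n2_rawt.png"); e=get_obs()["eef_pos"]
oov(t,"top",[(e[0],e[1],e[2]-.0069,-3.069)],(284,165,318,203),14,"pics/p3.png")
E
```

```text
29.975 [ 0.6101 -0.1047  0.0991] [-4.000e-04  7.321e-01 -6.812e-01  5.000e-04] [ 0.2 -0.4 -1.1]
z,yaw 0.09215210697607557 -3.069697262690953
be initial (array([ 614.45050621, -103.94364071]), np.float64(20.937254901960785), np.float64(114.0)) bf now (array([ 615.25005909, -103.71939107]), np.float64(21.827450980392157), np.float64(115.0))
```

View pics/n2.png

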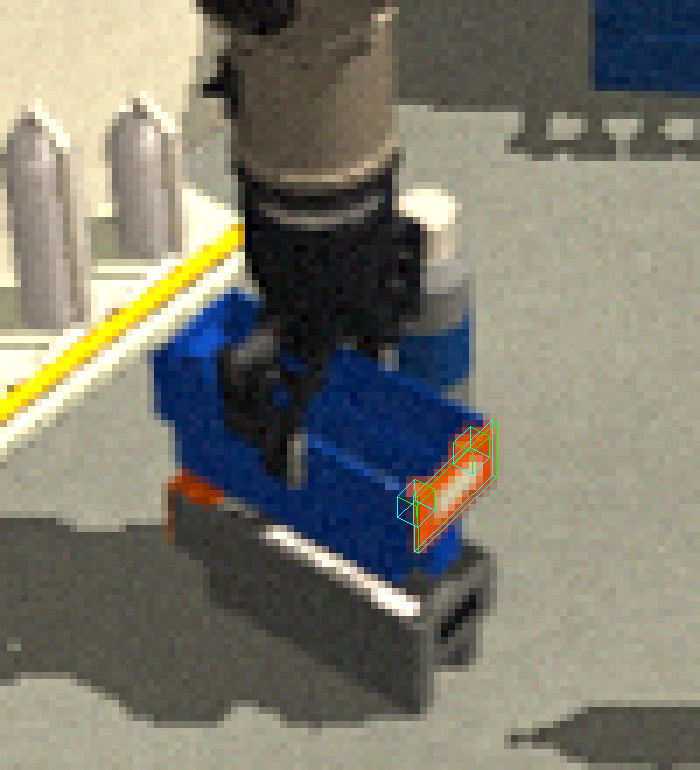

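View pics/p3.png

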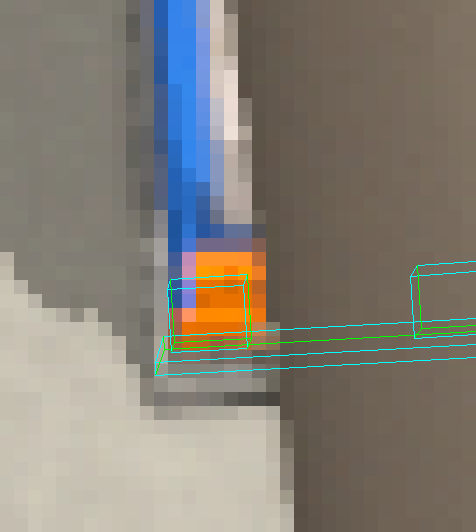

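Call:
move_arm:
  steps:
    - {"fingers": 50,"translation": [-1,0,-4],"turn": 0}
    - {"fingers": 50,"translation": [0,0,-4],"turn": 0}
    - {"fingers": 50,"translation": [0,0,-4],"turn": 0}
    - {"fingers": 50,"translation": [0,0,0],"turn": 0}

```text
t: 30.58
eef_pos: [0.6081, -0.1048, 0.0858]
tool_rot: [0.0, 0.732, -0.681, -0.0]
contact_force: [0.1, -0.6, -1.9]
gripper_width: 0.765
```

Call:
move_arm:
  steps:
    - {"fingers": 50,"translation": [0,0,-2],"turn": 0}
    - {"fingers": 50,"translation": [0,0,-2],"turn": 0}
    - {"fingers": 50,"translation": [0,0,0],"turn": 0}

```text
t: 30.95
eef_pos: [0.6084, -0.1048, 0.0822]
tool_rot: [0.0, 0.732, -0.681, -0.0]
contact_force: [-0.2, -0.3, -3.0]
gripper_width: 0.763
```

Call:
move_arm:
  steps:
    - {"fingers": 50,"translation": [0,0,-1],"turn": 0}
    - {"fingers": 50,"translation": [0,0,-1],"turn": 0}
    - {"fingers": 50,"translation": [0,0,0],"turn": 0}

```text
t: 31.32
eef_pos: [0.6084, -0.1048, 0.0803]
tool_rot: [0.0, 0.732, -0.681, -0.0]
contact_force: [-0.5, -0.0, -2.8]
gripper_width: 0.764
```

Call:
move_arm:
  steps:
    - {"fingers": 50,"translation": [0,0,-1],"turn": 0}
    - {"fingers": 50,"translation": [0,0,-1],"turn": 0}
    - {"fingers": 50,"translation": [0,0,0],"turn": 0}

```text
t: 31.7
eef_pos: [0.6083, -0.1048, 0.0782]
tool_rot: [0.0, 0.732, -0.681, -0.0]
contact_force: [-0.3, -0.1, -3.2]
gripper_width: 0.762
```

Call:
move_arm:
  steps:
    - {"fingers": 50,"translation": [0,0,-1],"turn": 0}
    - {"fingers": 50,"translation": [0,0,0],"turn": 0}

```text
t: 31.95
eef_pos: [0.6084, -0.1047, 0.0773]
tool_rot: [0.0, 0.732, -0.681, -0.0]
contact_force: [-0.3, -0.7, -3.1]
gripper_width: 0.761
```

Call:
move_arm:
  steps:
    - {"fingers": 50,"translation": [0,0,-1],"turn": 0}
    - {"fingers": 50,"translation": [0,0,0],"turn": 0}

```text
t: 32.2
eef_pos: [0.6086, -0.1048, 0.0769]
tool_rot: [-0.0, 0.732, -0.681, 0.0]
contact_force: [-2.2, 1.2, 3.3]
gripper_width: 0.765
```

Call:
move_arm:
  steps:
    - {"fingers": 50,"translation": [0,0,-1],"turn": 0}
    - {"fingers": 50,"translation": [0,0,0],"turn": 0}

```text
t: 32.45
eef_pos: [0.6087, -0.1048, 0.0769]
tool_rot: [-0.0, 0.732, -0.681, 0.0]
contact_force: [-4.4, 0.2, 10.5]
gripper_width: 0.761
```

```bash
python3 chk2.py pics/n3.png
```

```text
32.45 [ 0.6087 -0.1048  0.0769] [-0.000e+00  7.320e-01 -6.813e-01  3.000e-04] [-4.4  0.2 10.5]
z,yaw 0.0699541378933481 -3.0698361445480336
be initial (array([ 614.45050621, -103.94364071]), np.float64(20.937254901960785), np.float64(114.0)) bf now (array([ 615.07212384, -103.70758872]), np.float64(19.58823529411765), np.float64(116.0))
```

View pics/n3.png

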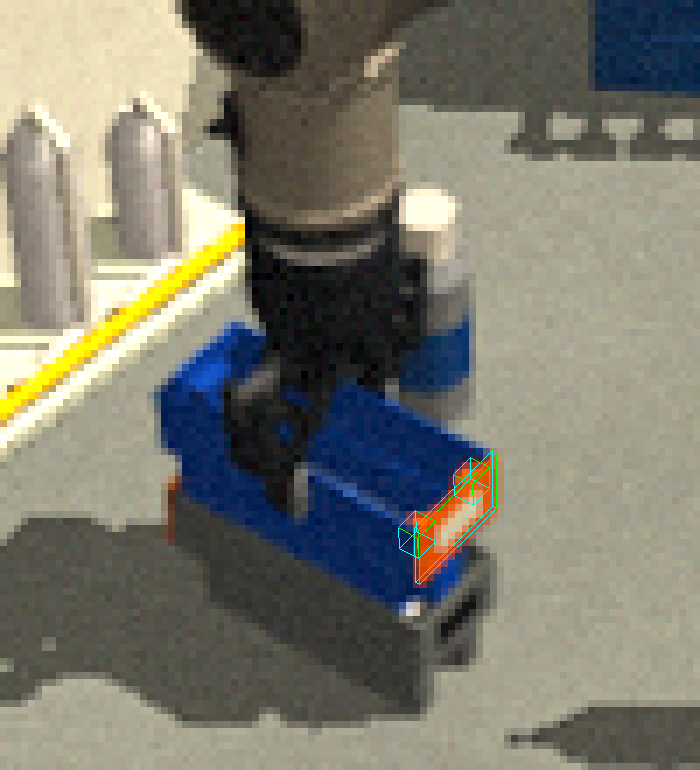

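Seated within 1 mm of the original stack pose. Releasing.

Call:
move_arm:
  steps:
    - {"fingers": 72,"translation": [0,0,1],"turn": 0}
    - {"fingers": 85,"translation": [0,0,0],"turn": 0}
    - {"fingers": 85,"translation": [0,0,0],"turn": 0}
    - {"fingers": 85,"translation": [0,0,0],"turn": 0}
    - {"fingers": 85,"translation": [0,0,20],"turn": 0}
    - {"fingers": 85,"translation": [0,0,40],"turn": 0}
    - {"fingers": 85,"translation": [0,0,50],"turn": 0}
    - {"fingers": 85,"translation": [0,0,40],"turn": 0}

```text
t: 33.55
eef_pos: [0.6091, -0.1047, 0.2302]
tool_rot: [-0.001, 0.732, -0.681, 0.001]
contact_force: [0.4, 0.3, -0.7]
gripper_width: 0.999
```

Call:
move_arm:
  steps:
    - {"fingers": 85,"translation": [-20,-50,0],"turn": 0}
    - {"fingers": 85,"translation": [-20,-55,0],"turn": 0}
    - {"fingers": 85,"translation": [-20,-55,0],"turn": 0}
    - {"fingers": 85,"translation": [-20,-55,0],"turn": 0}
    - {"fingers": 85,"translation": [-20,-55,0],"turn": 0}
    - {"fingers": 85,"translation": [-20,-55,0],"turn": 0}
    - {"fingers": 85,"translation": [0,0,0],"turn": 0}
    - {"fingers": 85,"translation": [0,0,0],"turn": 0}

```text
t: 34.55
eef_pos: [0.4889, -0.4293, 0.2274]
tool_rot: [-0.001, 0.732, -0.681, 0.0]
contact_force: [0.9, 0.3, 1.1]
gripper_width: 0.997
```

Run:
```python
from ov import *
im={c:read_camera(c) for c in C}
for c in C: cv2.imwrite(f"pics/z_{c}.png",im[c])
a=cv2.imread("pics/side1.png"); bx=(215,125,310,215)
x=np.hstack([cv2.resize(i[bx[1]:bx[3],bx[0]:bx[2]],None,fx=4,fy=4,interpolation=0) for i in(a,im["side"])])
cv2.imwrite("pics/z1.png",np.clip(x.astype(float)*1.8,0,255).astype(np.uint8))
a=cv2.imread("pics/top1.png"); bx=(275,110,365,210)
x=np.hstack([cv2.resize(i[bx[1]:bx[3],bx[0]:bx[2]],None,fx=4,fy=4,interpolation=0) for i in(a,im["top"])])
cv2.imwrite("pics/z2.png",x)
o=get_obs();print(o["t"],o["eef_pos"])
```

```text
34.65 [ 0.48971013 -0.42801205  0.22715743]
```

View pics/z1.png

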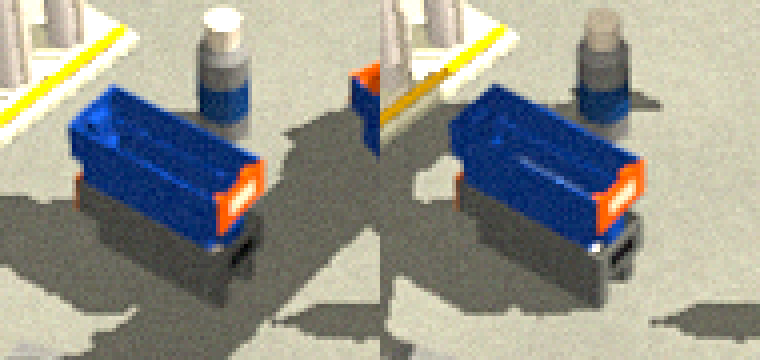

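View pics/z2.png

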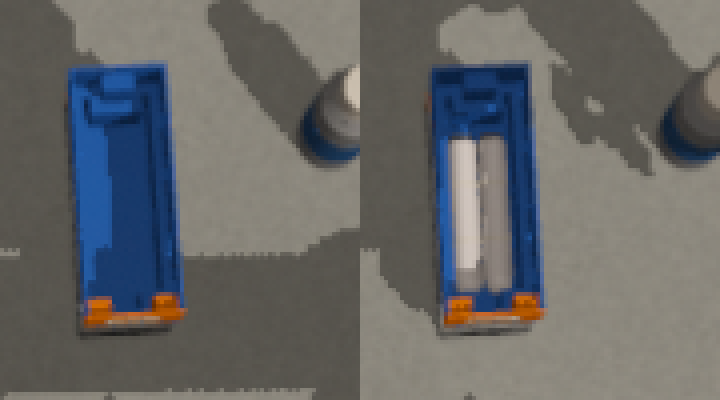

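View pics/z_top.png

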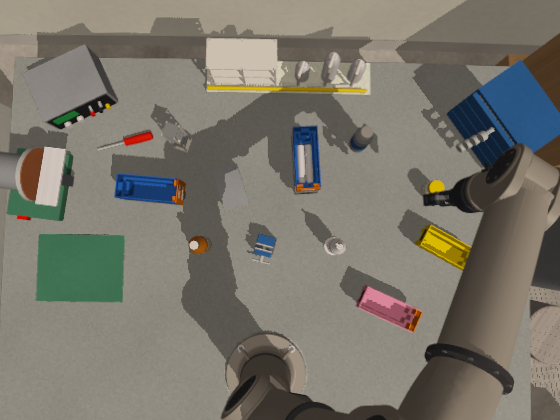

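View pics/z_side.png

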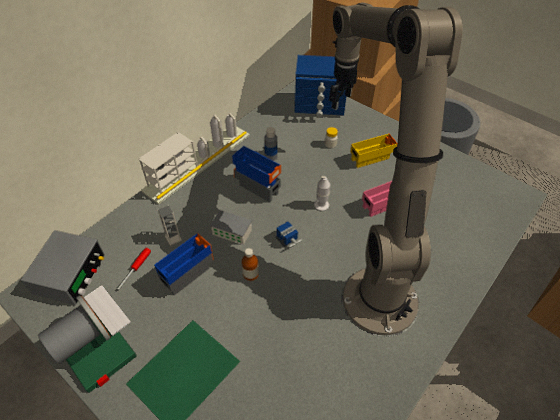

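The full blue tote now sits where the empty one stood at first: (305,160) in the top view and (257,168) in the side view, with both columns inside. The nested pair is at (150,189) in the top view. Handing in.

```bash
python3 -c "
from station import *
print(hand_in())"
```

```text
the job is handed in; nothing more can be done
None
```

The empty blue tote is now nested in the empty grey one with the orange ends together. The full blue tote is stacked on the full grey one with its orange end over the plain end. I handed the job in at about 35 s, with the gripper open and clear of everything; no verdict was reported.

**Last checks**
- **Full blue tote:** it touched down at the height expected for the lugs, 70 mm up. The side camera put it within 1 mm of where the empty tote first stood. Both columns are visible inside and it looks level.
- **Empty blue tote:** the pictures show it flush and level in the grey tote. Contact came about 2.5 mm higher than I predicted, which I put down to grip and height tolerance. A 1 mm push further down did not move it, and the picture agreed with 40 mm.
- **Everything else:** the full grey tote and the bystanders looked unmoved in the final pictures. I did not measure each one.

**What disagreed**
- **Tool height:** it did not match the fingers. With the gripper shut, the tips touched the bench at a reported z of about -35 mm, so I corrected all heights by that amount.
- **Cameras:** the two disagreed by about 4–8 mm on absolute position. I aligned both placements by comparing the totes with each other in the pictures.

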